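# Gauge the T-nuts and sort them by width

### The job

Gauge every T-nut on the bench, one at a time from the narrowest to the widest: stand it foot down across the caliper's raised rest, let go, and slide the jaw shut until it presses the nut lightly against the fixed jaw. Stand each gauged nut upright in a tray: the yellow one if it is under 25 mm wide, the blue one if wider. When all are done, slide the empty caliper fully shut; do not squeeze hard or disturb the bottle, the jar and the ball bearing.

Things in the scene. Friction and masses are not known exactly. Their poses are not given: they have to be found in the camera images.
- nut18: brass (yellow metal) T-nut, 18 mm wide (own y). Foot 50 mm long (own x) x 18 x 12 mm high; on its middle stands a neck 24 mm long (x) x 18 mm (y) x 18 mm high, so 30 mm tall in all. Origin: centre of the underside, z up. Grip the neck across its 24 mm (fingers closing along own x), above the foot. May be absent.
- nut23: dark steel T-nut, 23 mm wide (own y). Foot 50 mm long (own x) x 23 x 12 mm high; on its middle stands a neck 24 mm long (x) x 23 mm (y) x 18 mm high, so 30 mm tall in all. Origin: centre of the underside, z up. Grip the neck across its 24 mm (fingers closing along own x), above the foot. May be absent.
- nut29: copper-coloured T-nut, 29 mm wide (own y). Foot 50 mm long (own x) x 29 x 12 mm high; on its middle stands a neck 24 mm long (x) x 29 mm (y) x 18 mm high, so 30 mm tall in all. Origin: centre of the underside, z up. Grip the neck across its 24 mm (fingers closing along own x), above the foot. May be absent.
- nut35: bright aluminium T-nut, 35 mm wide (own y). Foot 50 mm long (own x) x 35 x 12 mm high; on its middle stands a neck 24 mm long (x) x 35 mm (y) x 18 mm high, so 30 mm tall in all. Origin: centre of the underside, z up. Grip the neck across its 24 mm (fingers closing along own x), above the foot. May be absent.
- caliper: bench caliper screwed down, green base 105 x 190 x 12 mm. Origin: at bench level under the rest, in the plane of the fixed jaw's face; z up. Own y = measuring direction: fixed jaw on the +y side of y = 0; the moving jaw runs on a beam at x = +45 mm and opens towards -y. Jaws reach from x = -15 to +59 mm, 36.5 to 46.5 mm above the bench.
- rest_top (a point): on the flat top of the caliper's rest, a raised steel bar 16 mm wide (caliper x) from y = 0 (this point, at the fixed jaw's face) to y = -95 mm, 35 mm above the bench; axes as the caliper. The nut stands on it foot down, its 50 mm length across the bar (along caliper x), centred on it.
- fixed_jaw (a point): the steel fixed jaw: middle of its face, 41.5 mm above the bench.
- moving_jaw (a point): the steel moving jaw on the carriage: middle of its face, 41.5 mm above the bench; its face looks to caliper +y.
- slide (a joint): caliper opening in m: gap between the two jaw faces, 0 = shut, 0.070 = fully open. Sliding friction about 1.2 N; it stays where it is left.
- tab_top (a point): centre of the top of the red thumb tab, 16 (caliper x) x 14 (y) x 40 mm high, its top 89 mm above the bench, on the dark carriage (top 49 mm up). At rest it is at caliper x = 45 mm, 23 mm behind (-y of) the moving jaw's face. Sprung: gives up to 12 mm either way along y at 0.8 N per mm; the jaw presses with that for each mm pushed past contact, less friction.
- yellow_tray: yellow open tray fixed to the bench, 130 mm (own x) x 170 mm (own y) outside, rim 22 mm high, walls and floor 4 mm. Origin: centre of the underside. Two nuts lie side by side along its y.
- blue_tray: blue open tray fixed to the bench, 130 mm (own x) x 170 mm (own y) outside, rim 22 mm high, walls and floor 4 mm. Origin: centre of the underside. Two nuts lie side by side along its y.
- oil_bottle: amber bottle standing on the bench, 54 mm across, 130 mm high; bystander. Origin: centre of the underside.
- jar: glass jar with brass lid, 56 mm across, 75 mm high; bystander. Origin: centre of the underside.
- bearing: steel ball bearing lying flat on the bench, 36 mm across, 14 mm high; bystander. Origin: centre of the underside.
Mind the look-alikes: they are no part of the job. Several things have the shape of the nut23; the one meant has the colours described above. Of the things shaped like the caliper, the green one is meant.

How it is judged:
By the outcome, as a careful person would: the job done as asked, in the order asked, and still so for the second after the job is handed in, with the robot touching nothing.
Of nut18, nut23, nut29, nut35 only 2 to 3 are there at a start; the rules pass over those that are not, and their reading is None.
At some moment in a run one of nut18, nut23, nut29, nut35 may be knocked a few centimetres aside while the robot is not near it.
Once in a run the grip may slacken for a moment while it holds something.
It also fails if it takes over 210 s, if anything falls off the work surface, if the arm or the gripper's body presses on something with over 40 N, if the wrist force passes 120 N, or if a joint passes its speed limit or range.

### The arm

A 6-joint arm with a two-finger parallel gripper is mounted at the origin on the work surface. World frame = base frame: x ahead of the robot, y to its left, z up, the work surface at z = 0. Lengths are in m, angles in rad, forces in N, time in s.
With the tool pointing down it reaches from about 0.425 to 0.95 m from the base axis. Payload 3.5 kg.
Tool frame: the origin (TCP) lies between the finger pads; the fingertips stand 19 mm ahead of it and the grasp point (between the pads) is the TCP; z points along the fingers, y is the line along which they close (so a half turn about z gives the same grasp; the last joint's range is limited). The gripper opens to 85 mm and grips with 20 to 120 N. Pads are 22 mm wide; open, the fingers measure 114 mm over their backs; the gripper's body (76 mm by 85 mm) begins 54 mm behind the grasp point. The pads swing forward as they close: fully open they stand 13 mm farther back than shut.
Start: joints at [-0.15, 0.286, 1.577, -0, 1.279, -0.15], TCP at [0.675, 0, 0.25] pointing down, gripper open.
Joint ranges: [-2.77, 2.77], [-0.9, 2.22], [0.21, 2.48], [-1.53, 4.67], [0.24, 2.81], [-2.84, 2.84]. Speed limits (rad/s): [2.79, 2.79, 3.14, 3.14, 3.14, 3.14].

### API

Orientations are given as a unit quaternion [x, y, z, w].
In Python, from plant import monitor, eyes, ctrl gives the robot as it stands.
- The arm moves only by the shell command python3 -m handwheel 'ROWS' [FORCE]. ROWS is JSON, a list of rows, each a list of 7 numbers: the shift along the tool's x, y, z in units of 40 cm (1.0 is 40 cm), then the turn, a rotation vector about the tool's x, y, z in units of pi rad (1.0 is pi rad), then the opening, from -1 (shut) to 1 (fully open). A call has 1 to 12 rows; each row is the pose to reach, as a shift and turn from the pose commanded when the call began, along the tool's axes at that moment, turning the shorter way round; what a row does not reach only later rows make up. A row lasts 1/8 s, in which the tool goes at most 62.5 mm and 10.7 degrees, less where a joint would pass 70% of its speed; a pose out of reach is approached as far as the arm can. A call with a number of a shift or a turn outside -1 to 1 is refused whole. A call with a gripper value outside its range is refused whole. The fingers move at their own pace and stop on an object; FORCE is the grip in N (left out, the last holds). Time passes only in rows, so rows that repeat a pose let the fingers close. It gives the time, the measured TCP pose, the force, the opening and the grip force at its end, in the units of the state.
- monitor.get_state(): the state, without advancing time (a new reading comes with each control period).
- eyes.read_camera(name): name is "scene" or "side" or "wrist"; returns the picture (480x640x3 uint8, red, green, blue); there is no depth.
- eyes.camera_params(name): a dict with "K" (3x3 intrinsics, pixels), "k1" (the pictures are not rectified: a ray, as slopes to the right and down, at radius r is drawn at 1 + k1 r^2 times it, then the intrinsics apply), "R" (3x3) and "t" (3): a world point X has camera coordinates R X + t. Camera axes: x right, y down, z forward; pixel columns grow to the right and rows downward; lengths in m; the calibration is good to about 2 mm. A picture is of the moment at which its call begins: read the wrist's pose just before it. camera_params takes no time and is no camera call; for the wrist camera it gives the pose at the moment of the call.
- ctrl.sign_off(): hands the job in; it is judged then, once.
The state is a dict: "time": time; "qpos": joint angles; "dq": joint speeds; "joint_efforts": joint torques, N m; "eef_pos": TCP position; "tcp_rot": TCP orientation; "contact_force": force on the tool from outside, world axes, zero at the start; "wrist_torque": the same for the moment, N m; "opening": opening from 0.0 (shut) to 1.0 (fully open); "finger_force": force on a finger pad.
Only numpy, scipy, OpenCV 4.12 (cv2) and the standard library are available. Lean on these libraries where they do the work, as an engineer would, in place of code of your own. Each camera call takes 0.05 s, during which the arm holds its last target. There are 200 camera calls.

## Working session

There is one attempt and no reset: what is moved stays moved. The work goes in short steps, Python scripts to look and compute and a shell command to move; the robot and the scene stay as the last step left them, time stands still between calls to the robot, and variables do not carry over. Pictures are saved under pics/ and viewed, at most 14 in all, crops included, and the job is handed in when it is done.

```bash
mkdir -p pics; ls; cat > h.py <<'E'
import numpy as np, cv2
from plant import monitor, eyes, ctrl
def snap(cam,name):
    s=monitor.get_state(); p=eyes.camera_params(cam); im=eyes.read_camera(cam)
    cv2.imwrite(f'pics/{name}.png',im[:,:,::-1]); np.savez(f'pics/{name}.npz',**{k:np.array(p[k]) for k in('K','k1','R','t')}); return im
def load(name): return dict(np.load(f'pics/{name}.npz'))
def ray(p,uv):
    d=np.array([float(p['k1']),0,0,0,0]); 
    q=np.array(uv,float); K=p['K']
    xy=np.array([(q[0]-K[0,2])/K[0,0],(q[1]-K[1,2])/K[1,1]]); s=xy.copy()
    for _ in range(30): s=xy/(1+float(p['k1'])*(s@s))
    return -p['R'].T@p['t'], p['R'].T@np.array([s[0],s[1],1])
def at(p,uv,z):
    o,d=ray(p,uv); return o+d*(z-o[2])/d[2]
def proj(p,X):
    c=p['R']@np.array(X,float)+p['t']; s=c[:2]/c[2]; s=s*(1+float(p['k1'])*(s@s)); return p['K'][:2,:2]@s+p['K'][:2,2]
def crop(name,x0,y0,x1,y1,k,out):
    im=cv2.imread(f'pics/{name}.png')[y0:y1,x0:x1]; cv2.imwrite(f'pics/{out}.png',cv2.resize(im,None,fx=k,fy=k,interpolation=cv2.INTER_CUBIC))
E
python3 - <<'E'
from h import *
for c in('scene','side','wrist'): snap(c,c+'0'); p=load(c+'0'); print(c,p['K'].tolist(),p['k1'],(-p['R'].T@p['t']).round(3),p['R'].round(2).tolist())
s=monitor.get_state(); print({k:np.round(v,3) for k,v in s.items()})
E
```

```text
pics
scene [[469.00215503034434, 0.0, 321.50051390064766], [0.0, 469.00215503034434, 242.84443538680355], [0.0, 0.0, 1.0]] -0.004552669202566766 [ 0.661 -0.426  0.941] [[0.92, 0.39, -0.01], [0.34, -0.79, -0.51], [-0.21, 0.46, -0.86]]
side [[606.3699213457019, 0.0, 323.48134714758885], [0.0, 606.3699213457019, 241.98201001900102], [0.0, 0.0, 1.0]] -0.017088106132696113 [0.319 1.004 0.996] [[-0.99, -0.1, -0.01], [-0.06, 0.68, -0.73], [0.08, -0.73, -0.68]]
wrist [[338.7196062410037, 0.0, 322.55229788052753], [0.0, 338.7196062410037, 236.6916276857834], [0.0, 0.0, 1.0]] -0.05258584214399551 [0.674 0.072 0.372] [[1.0, -0.0, -0.0], [0.0, -0.96, 0.28], [-0.0, -0.28, -0.96]]
{'time': np.float64(0.15), 'qpos': array([-0.15 ,  0.287,  1.578,  0.   ,  1.279, -0.15 ]), 'dq': array([-0.001, -0.001, -0.004, -0.   , -0.   , -0.001]), 'joint_efforts': array([ 1.0000e-03, -4.0660e+01, -2.9314e+01, -0.0000e+00,  4.0000e-03,
       -0.0000e+00]), 'eef_pos': array([0.675, 0.   , 0.249]), 'tcp_rot': array([ 0.707,  0.707, -0.001, -0.001]), 'contact_force': array([0.68 , 0.066, 0.629]), 'wrist_torque': array([ 0.025, -0.038, -0.019]), 'finger_force': np.float64(0.0), 'opening': np.float64(1.001)}
```

View pics/scene0.png

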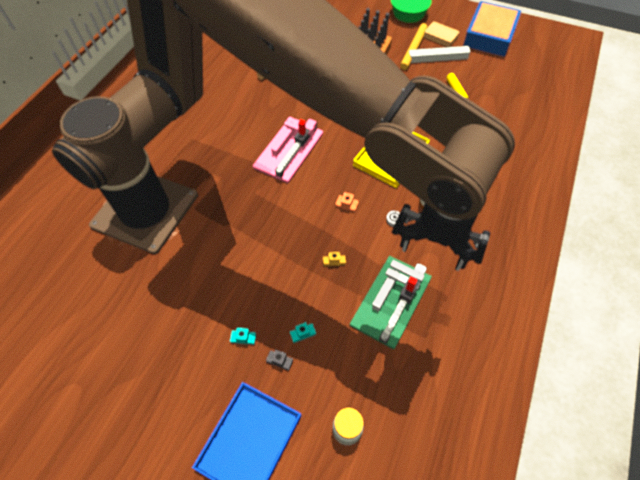

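View pics/wrist0.png

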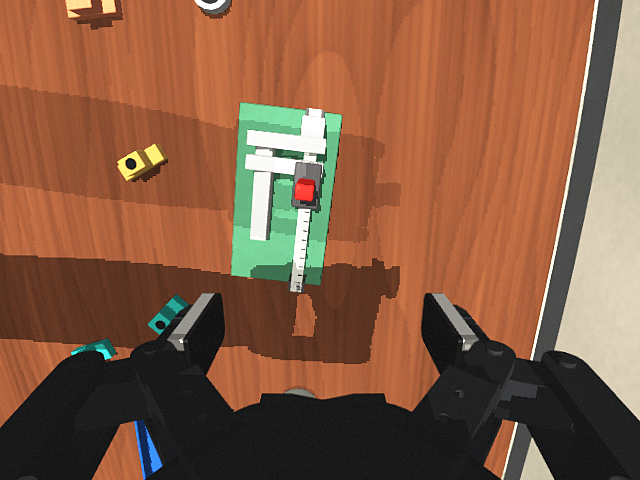

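View pics/side0.png

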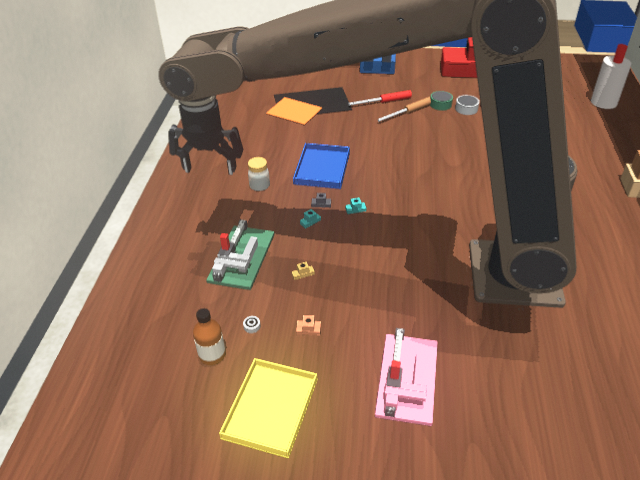

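```bash
python3 - <<'E'
from h import *
p=load('scene0')
for n,uv,z in [('brass',(334,260),.03),('copper',(347,201),.03),('dark',(280,358),.03),('teal',(303,330),.03),('jar',(348,420),.075),('bearing',(393,217),.014),('bluec',(247,437),.02),('teal2',(242,336),.03)]: print(n,at(p,uv,z).round(3))
p=load('wrist0')
for n,uv,z in [('brass neck',(131,163),.03),('green TL',(241,103),.012),('TR',(341,116),.012),('BL',(232,275),.012),('BR',(321,284),.012),('rest end',(260,239),.035),('fixed TL',(248,131),.0465),('mov TL',(247,155),.0465),('fix bot L',(248,145),.0465),('tab',(305,190),.089),('copper',(90,10),.03)]: print(n,at(p,uv,z).round(3))
im=cv2.imread('pics/wrist0.png')
a=cv2.resize(im[95:300,220:350],None,fx=2.9,fy=2.9,interpolation=cv2.INTER_CUBIC); b=cv2.resize(cv2.imread('pics/scene0.png')[185:385,225:365],None,fx=2.9,fy=2.9,interpolation=cv2.INTER_CUBIC)
h=min(a.shape[0],b.shape[0]); cv2.imwrite('pics/c1.png',np.hstack([a[:h],b[:h]]))
E
```

```text
brass [0.485 0.036 0.03 ]
copper [0.452 0.196 0.03 ]
dark [ 0.471 -0.209  0.03 ]
teal [ 0.489 -0.138  0.03 ]
jar [ 0.638 -0.272  0.075]
bearing [0.566 0.206 0.014]
bluec [ 0.477 -0.363  0.02 ]
teal2 [ 0.38  -0.198  0.03 ]
brass neck [0.48  0.048 0.03 ]
green TL [0.592 0.105 0.012]
TR [0.692 0.092 0.012]
BL [ 0.569 -0.081  0.012]
BR [ 0.671 -0.092  0.012]
rest end [ 0.608 -0.03   0.035]
fixed TL [0.605 0.078 0.046]
mov TL [0.602 0.056 0.046]
fix bot L [0.604 0.065 0.046]
tab [0.659 0.029 0.089]
copper [0.459 0.189 0.03 ]
```

View pics/c1.png

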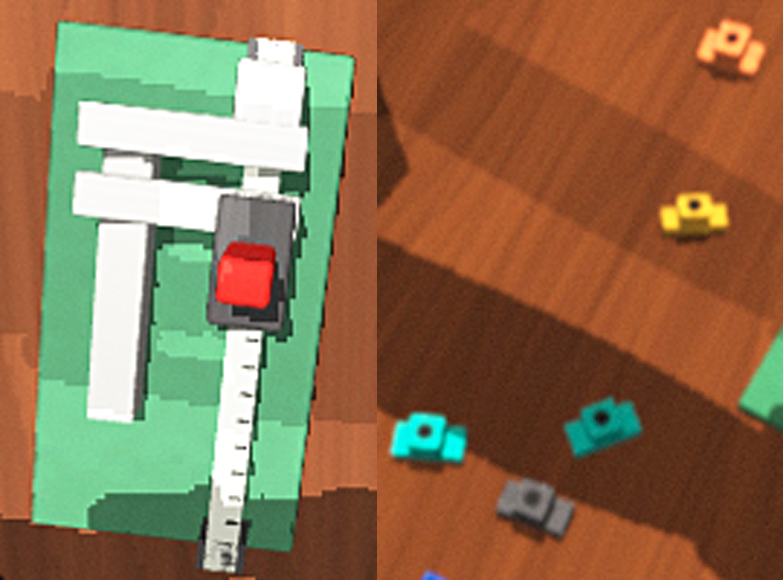

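```bash
cat > calfit.py <<'E'
from h import *
from scipy.optimize import least_squares
def T(q,X): c,s=np.cos(q[2]),np.sin(q[2]); return np.array([q[0]+c*X[0]-s*X[1],q[1]+s*X[0]+c*X[1],X[2]])
E
python3 - <<'E'
from calfit import *
p=load('wrist0'); C=lambda u,v:(220+u/2.9,95+v/2.9)
O=[((-.015,0,.0465),C(78,143)),((.059,0,.0465),C(306,170)),((-.008,-.095,.035),C(87,417)),((.008,-.095,.035),C(132,421))]
f=lambda q:np.concatenate([proj(p,T(q,X))-np.array(u) for X,u in O])
r=least_squares(f,[.62,.065,-.12]); q=r.x; print(q.round(4),np.degrees(q[2]),r.fun.round(1))
c,s=np.cos(q[2]),np.sin(q[2]); R=np.array([[c,s],[-s,c]])
for n,uv,z in [('baseTL',(241,103),.012),('TR',(341,116),.012),('BL',(232,275),.012),('BR',(321,284),.012),('movTL',C(74,170),.0465),('tab',C(246,283),.089)]: w=at(p,uv,z); print(n,w.round(4),(R@(w[:2]-q[:2])).round(4))
p=load('side0')
for n,uv,z in [('yTL',(258,361),.022),('yTR',(317,374),.022),('yBR',(288,453),.022),('yBL',(222,434),.022),('bTL',(308,145),.022),('bTR',(350,149),.022),('bBR',(342,187),.022),('bBL',(294,183),.022),('brass',(304,265),.03),('dark',(320,196),.03),('copper',(308,319),.03),('bottle',(207,318),.13),('bear',(252,323),.014)]: print(n,at(p,uv,z).round(3))
E
```

```text
[ 0.6176  0.0637 -0.1221] -6.993159834659956 [-0.2  0.  -0.1  0.3  0.3 -0.4  0.   0. ]
baseTL [0.5916 0.1053 0.012 ] [-0.0309  0.0381]
TR [0.692  0.0924 0.012 ] [0.0704 0.0376]
BL [ 0.5689 -0.0806  0.012 ] [-0.0307 -0.1491]
BR [ 0.6715 -0.0916  0.012 ] [ 0.0724 -0.1476]
movTL [0.601  0.0571 0.0465] [-0.0156 -0.0086]
tab [0.6586 0.0268 0.089 ] [ 0.0453 -0.0316]
yTL [0.531 0.315 0.022]
yTR [0.413 0.333 0.022]
yBR [0.445 0.499 0.022]
yBL [0.566 0.475 0.022]
bTL [ 0.526 -0.436  0.022]
bTR [ 0.405 -0.426  0.022]
bBR [ 0.413 -0.25   0.022]
bBL [ 0.541 -0.256  0.022]
brass [0.474 0.052 0.03 ]
dark [ 0.465 -0.198  0.03 ]
copper [0.446 0.207 0.03 ]
bottle [0.62  0.305 0.13 ]
bear [0.563 0.215 0.014]
```

```bash
python3 -m handwheel '[[0.067,-0.0415,0.28,0,0,0.0389,0.0],[0.067,-0.0415,0.28,0,0,0.0389,0.0],[0.067,-0.0415,0.28,0,0,0.0389,0.0],[0.067,-0.0415,0.28,0,0,0.0389,0.0]]' 20
python3 -c "
from h import *
snap('wrist','w1')"
```

```text
time: 0.65
eef_pos: [0.6598, 0.0264, 0.1404]
tcp_rot: [0.749, 0.663, 0.001, 0.001]
contact_force: [-0.1, 0.0, 0.7]
opening: 0.498
finger_force: 0.0
```

View pics/w1.png

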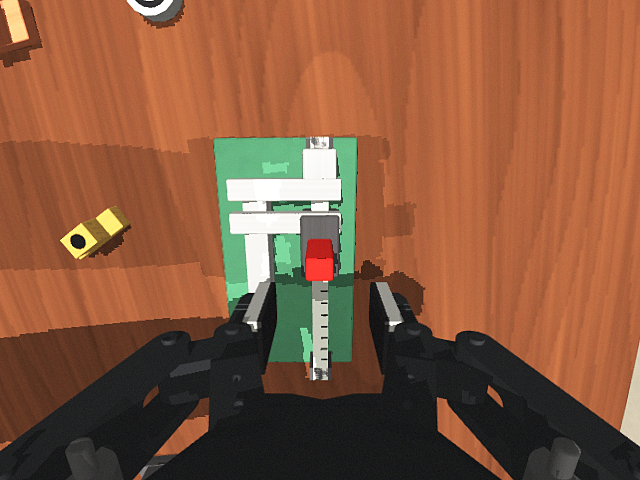

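```bash
python3 -m handwheel '[[0,0,0.145,0,0,0,0.0],[0,0,0.145,0,0,0,0.0],[0,0,0.145,0,0,0,-1],[0,0,0.145,0,0,0,-1],[0,0,0.145,0,0,0,-1],[0,0,0.145,0,0,0,-1],[-0.04,0,0.145,0,0,0,-1],[-0.08,0,0.145,0,0,0,-1],[-0.12,0,0.145,0,0,0,-1],[-0.145,0,0.145,0,0,0,-1],[-0.145,0,0.145,0,0,0,-1]]' 20
python3 -m handwheel '[[0,0,0,0,0,0,0.0],[0,0,0,0,0,0,0.0],[0,0,0,0,0,0,0],[0,0,-0.3,0,0,0,0],[0.1,0,-0.3,0,0,0,0],[0.1,0,-0.3,0,0,0,0],[0.1,0,-0.3,0,0,0,0]]'
python3 -c "
from h import *
snap('wrist','w2')"
```

```text
time: 2.08
eef_pos: [0.6513, -0.0313, 0.0839]
tcp_rot: [0.749, 0.662, -0.0, -0.0]
contact_force: [-5.1, 0.7, 4.5]
opening: 0.185
finger_force: 23.3
time: 2.95
eef_pos: [0.6564, 0.0093, 0.2008]
tcp_rot: [0.749, 0.663, 0.0, 0.0]
contact_force: [0.1, -0.2, -0.9]
opening: 0.5
finger_force: 0.0
```

View pics/w2.png

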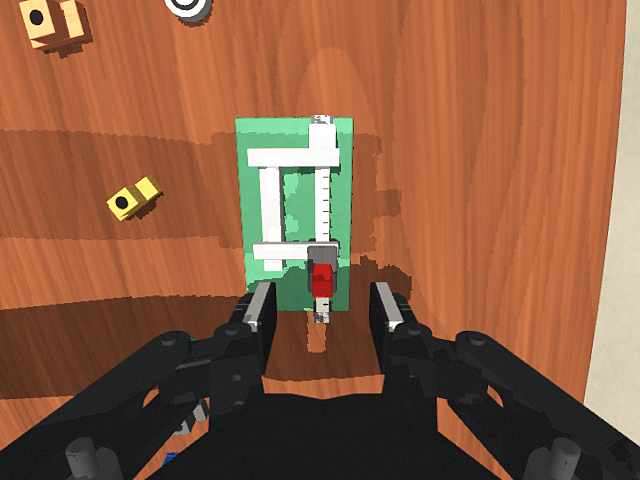

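```bash
cat >> h.py <<'E'
from scipy.spatial.transform import Rotation as Ro
def rel(xyz,yaw=None):
    "units to reach a tool-down pose; yaw (deg) = direction of tool y (finger axis) from world x"
    s=monitor.get_state(); R=Ro.from_quat(s['tcp_rot']); d=R.inv().apply(np.array(xyz)-s['eef_pos'])/.4
    y=np.degrees(np.arctan2(*R.as_matrix()[1::-1,1])); t=0 if yaw is None else -(((yaw-y)+90)%180-90)/180
    print('rel',d.round(4),'turn',round(t,4),'yaw now',round(y,2)); return d
E
python3 -m handwheel '[[-0.124,-0.415,-0.05,0,0,0,0],[-0.124,-0.415,-0.05,0,0,0,0],[-0.124,-0.415,-0.05,0,0,0,0],[-0.124,-0.415,-0.05,0,0,0,0],[-0.124,-0.415,-0.05,0,0,0,0]]'
python3 -c "
from h import *
snap('wrist','w3'); p=load('w3'); u=proj(p,(.48,.05,.02)); print(u); u=u.astype(int); u=np.clip(u,70,500); crop('w3',u[0]-70,u[1]-60,u[0]+70,u[1]+60,5,'c3'); print(u-[70,60])"
```

```text
time: 3.62
eef_pos: [0.4851, -0.0204, 0.2191]
tcp_rot: [0.749, 0.662, -0.0, -0.001]
contact_force: [0.4, 0.5, 0.0]
opening: 0.496
finger_force: 0.0
[308.43484593 139.73338056]
[238  79]
```

View pics/c3.png

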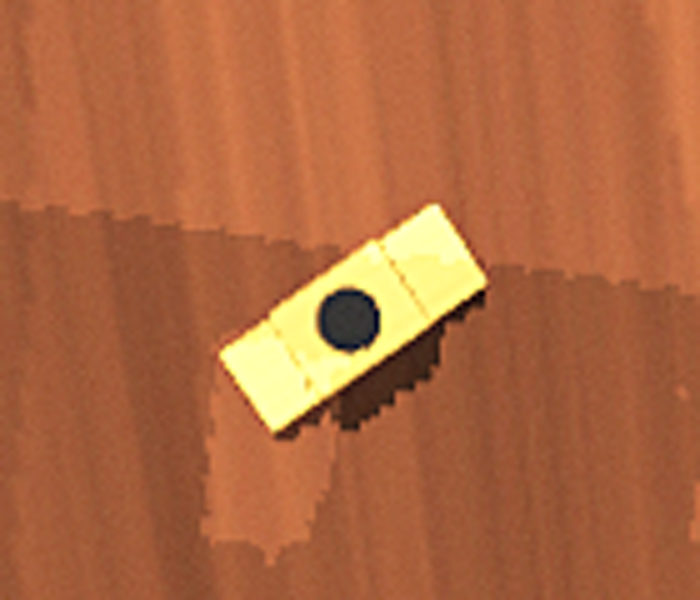

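```bash
cat > nut.py <<'E'
from h import *
def nut(name,x0,y0,k,hole,corners,zb=0.):
    "corners: ends a1,a2 (one short side), b1,b2 (other)"
    p=load(name); P=lambda c,z: at(p,(x0+c[0]/k,y0+c[1]/k),z)[:2]
    h=P(hole,zb+.03); q=[P(c,zb+.012) for c in corners]; a=(q[0]+q[1])/2; b=(q[2]+q[3])/2; d=a-b
    print('hole',h.round(4),'foot',((a+b)/2).round(4),'len',np.linalg.norm(d).round(4),'yaw',np.degrees(np.arctan2(d[1],d[0])).round(1),'w',np.linalg.norm(q[0]-q[1]).round(4)); return (h+(a+b)/2)/2,np.degrees(np.arctan2(d[1],d[0]))
E
python3 -c "
from nut import *
c,y=nut('w3',238,79,5,(348,320),[(438,204),(487,285),(220,354),(272,434)])
rel((*c,.031),y)"
```

```text
hole [0.4793 0.0473] foot [0.4794 0.047 ] len 0.0494 yaw 26.5 w 0.0172
rel [ 0.1654 -0.0359  0.4713] turn -0.1865 yaw now -7.04
```

```bash
python3 -m handwheel '[[0.1654,-0.0359,0.3,0,0,-0.1865,0],[0.1654,-0.0359,0.3,0,0,-0.1865,0],[0.1654,-0.0359,0.3,0,0,-0.1865,0],[0.1654,-0.0359,0.35,0,0,-0.1865,0],[0.1654,-0.0359,0.4,0,0,-0.1865,0],[0.1654,-0.0359,0.4713,0,0,-0.1865,0],[0.1654,-0.0359,0.4713,0,0,-0.1865,0],[0.1654,-0.0359,0.4713,0,0,-0.1865,-1],[0.1654,-0.0359,0.4713,0,0,-0.1865,-1],[0.1654,-0.0359,0.4713,0,0,-0.1865,-1],[0.1654,-0.0359,0.4713,0,0,-0.1865,-1]]' 50
python3 -m handwheel '[[0,0,-0.12,0,0,0,-1],[0,0,-0.25,0,0,0,-1],[0,0,-0.25,0,0,0,-1]]'
python3 -c "
from calfit import *
rel(T((.6176,.0637,-.1221),(0,-.014,.1)),-7)
print(monitor.get_state()['eef_pos'])"
```

```text
time: 5.05
eef_pos: [0.4788, 0.0474, 0.0316]
tcp_rot: [0.526, 0.851, -0.0, -0.0]
contact_force: [0.3, 0.7, -2.2]
opening: 0.269
finger_force: 50.7
time: 5.42
eef_pos: [0.4826, 0.0471, 0.1368]
tcp_rot: [0.526, 0.851, 0.002, 0.005]
contact_force: [0.7, 0.0, -2.5]
opening: 0.267
finger_force: 50.8
rel [-0.1424  0.3003  0.0955] turn 0.1865 yaw now 26.57
[0.48256974 0.0470551  0.13676965]
```

```bash
python3 -m handwheel '[[-0.1424,0.3003,0.04,0,0,0.1865,-1],[-0.1424,0.3003,0.04,0,0,0.1865,-1],[-0.1424,0.3003,0.04,0,0,0.1865,-1],[-0.1424,0.3003,0.04,0,0,0.1865,-1],[-0.1424,0.3003,0.04,0,0,0.1865,-1],[-0.1424,0.3003,0.04,0,0,0.1865,-1],[-0.1424,0.3003,0.04,0,0,0.1865,-1]]'
python3 -c "
from calfit import *
rel(T((.6176,.0637,-.1221),(0,-.014,.0668)),-7)
snap('wrist','w4');crop('w4',140,80,500,350,2,'c4')"
```

```text
time: 6.3
eef_pos: [0.6117, 0.0502, 0.1163]
tcp_rot: [0.749, 0.663, 0.0, 0.0]
contact_force: [-1.1, 0.0, -2.0]
opening: 0.268
finger_force: 50.8
rel [0.0003 0.0104 0.1237] turn 0.0002 yaw now -6.96
```

View pics/c4.png

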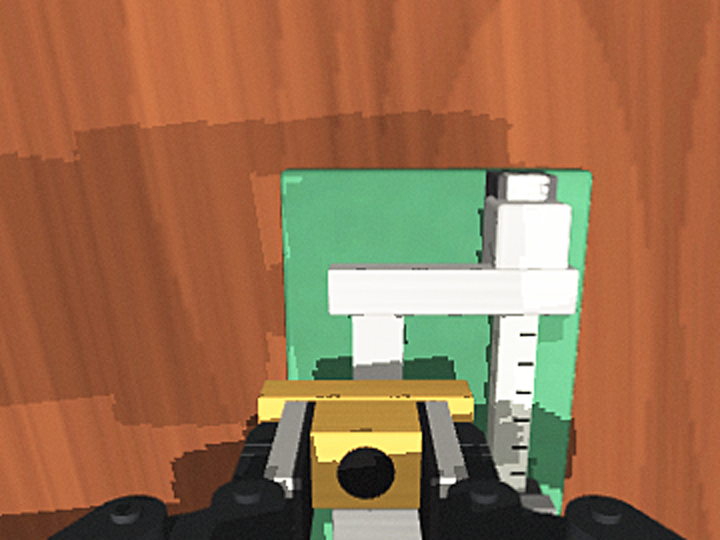

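```bash
python3 -m handwheel '[[0,0.0104,0,0,0,0,-1],[0,0.0104,0.04,0,0,0,-1],[0,0.0104,0.08,0,0,0,-1],[0,0.0104,0.105,0,0,0,-1],[0,0.0104,0.115,0,0,0,-1],[0,0.0104,0.123,0,0,0,-1],[0,0.0104,0.123,0,0,0,-1],[0,0.0104,0.123,0,0,0,-1]]'
python3 -c "
from calfit import *
snap('wrist','w5')"
python3 -m handwheel '[[0,0,0,0,0,0,-0.2],[0,0,0,0,0,0,-0.2],[0,0,0,0,0,0,-0.2],[0,0,-0.1,0,0,0,-0.2],[0,0,-0.2,0,0,0,0],[0,0,-0.2,0,0,0,0],[0,0,-0.2,0,0,0,0]]'
python3 -c "
from calfit import *
snap('wrist','w6'); crop('w6',140,80,500,350,2,'c6')
rel(T((.6176,.0637,-.1221),(.045,-.087,.130)),-7)"
```

```text
time: 7.35
eef_pos: [0.6166, 0.0496, 0.0671]
tcp_rot: [0.749, 0.663, 0.0, 0.0]
contact_force: [0.9, -0.2, -1.5]
opening: 0.265
finger_force: 50.8
time: 8.28
eef_pos: [0.6158, 0.0497, 0.1461]
tcp_rot: [0.749, 0.663, -0.0, -0.0]
contact_force: [-0.1, 0.5, -1.2]
opening: 0.503
finger_force: 0.0
rel [-0.1821  0.1141  0.0377] turn -0.0 yaw now -7.0
```

View pics/c6.png

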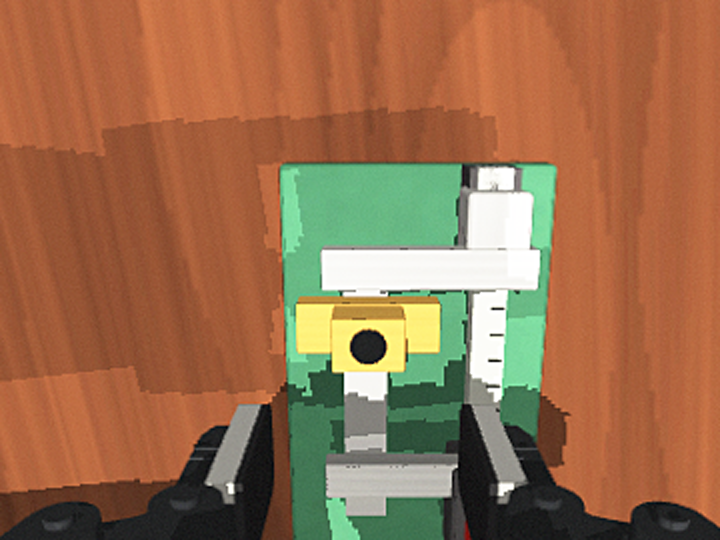

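```bash
python3 -m handwheel '[[-0.1855,0.1141,0,0,0,0,0],[-0.1855,0.1141,0,0,0,0,0],[-0.1855,0.1141,0.08,0,0,0,0],[-0.1855,0.1141,0.1625,0,0,0,0],[-0.1855,0.1141,0.1625,0,0,0,0],[-0.1855,0.1141,0.1625,0,0,0,-1],[-0.1855,0.1141,0.1625,0,0,0,-1],[-0.1855,0.1141,0.1625,0,0,0,-1],[-0.1855,0.1141,0.1625,0,0,0,-1]]' 20
python3 -c "
from calfit import *
rel(T((.6176,.0637,-.1221),(.045,-.041,.08)),-7)"
python3 -m handwheel '[[0.03,0,0,0,0,0,-1],[0.06,0,0,0,0,0,-1],[0.085,0,0,0,0,0,-1],[0.1,0,0,0,0,0,-1],[0.11,0,0,0,0,0,-1],[0.11,0,0,0,0,0,-1],[0.11,0,0,0,0,0,-1]]'
python3 -c "
from calfit import *
rel(T((.6176,.0637,-.1221),(.045,-.041,.08)),-7)"
```

```text
time: 9.45
eef_pos: [0.6516, -0.0292, 0.083]
tcp_rot: [0.749, 0.663, -0.001, -0.001]
contact_force: [-5.9, 0.2, 2.0]
opening: 0.18
finger_force: 23.4
rel [ 1.176e-01 -1.000e-04  7.400e-03] turn 0.0002 yaw now -6.97
time: 10.32
eef_pos: [0.6569, 0.0144, 0.0829]
tcp_rot: [0.749, 0.663, -0.001, -0.001]
contact_force: [-6.4, -0.0, 2.8]
opening: 0.178
finger_force: 23.4
rel [0.0078 0.     0.0074] turn 0.0002 yaw now -6.96
```

```bash
python3 -m handwheel '[[0.008,0,0,0,0,0,-1],[0.012,0,0,0,0,0,-1],[0.012,0,0,0,0,0,-1],[0.012,0,0,0,0,0,-1]]'
python3 -m handwheel '[[0.003,0,0,0,0,0,-1],[0.006,0,0,0,0,0,-1],[0.006,0,0,0,0,0,-1],[0.006,0,0,0,0,0,-1]]'
python3 -c "
from calfit import *
rel(T((.6176,.0637,-.1221),(.045,-.041,.08)),-7)
snap('wrist','w7'); crop('w7',140,80,500,350,2,'c7')"
```

```text
time: 10.82
eef_pos: [0.6574, 0.0187, 0.0829]
tcp_rot: [0.749, 0.663, -0.001, -0.001]
contact_force: [-5.9, -1.0, 0.9]
opening: 0.181
finger_force: 23.4
time: 11.32
eef_pos: [0.6577, 0.021, 0.0829]
tcp_rot: [0.749, 0.663, -0.002, -0.001]
contact_force: [-6.5, -1.8, 1.5]
opening: 0.184
finger_force: 23.4
rel [-0.0088  0.      0.0074] turn 0.0002 yaw now -6.96
```

View pics/c7.png

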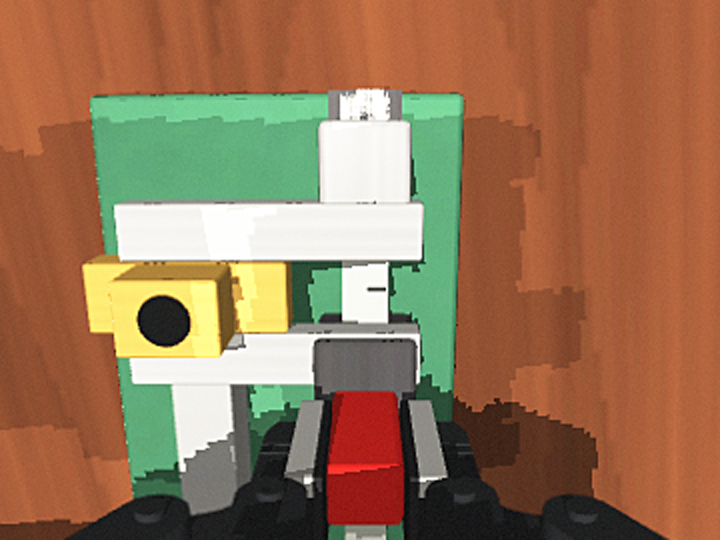

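```bash
python3 -m handwheel '[[0.004,0,0,0,0,0,-1],[0.004,0,0,0,0,0,-1],[0.004,0,0,0,0,0,-1]]'
python3 -m handwheel '[[0,0,0,0,0,0,-1]]' | grep -E 'cont|eef'
python3 -m handwheel '[[0,0,0,0,0,0,-1]]' | grep -E 'cont'
```

```text
time: 11.75
eef_pos: [0.6579, 0.0223, 0.083]
tcp_rot: [0.749, 0.663, -0.002, -0.001]
contact_force: [-6.2, -2.1, 2.7]
opening: 0.182
finger_force: 23.4
eef_pos: [0.6578, 0.0223, 0.0829]
contact_force: [-5.8, -1.5, 2.5]
contact_force: [-6.5, -2.5, 2.1]
```

```bash
python3 -m handwheel '[[-0.03,0,0,0,0,0,-1],[-0.07,0,0,0,0,0,-1],[-0.11,0,0,0,0,0,-1],[-0.138,0,0,0,0,0,-1],[-0.138,0,0,0,0,0,-1],[-0.138,0,0,0,0,0,0],[-0.138,0,0,0,0,0,0],[-0.138,0,0,0,0,0,0],[-0.138,0,-0.1,0,0,0,0],[-0.138,0,-0.2,0,0,0,-0.2],[-0.138,0,-0.2,0,0,0,-0.2],[-0.138,0,-0.2,0,0,0,-0.2]]'
python3 -c "
from calfit import *
rel(T((.6176,.0637,-.1221),(0,-.0095,.0663)),-7)
p=eyes.camera_params('wrist'); snap('wrist','w8'); p=load('w8'); print([proj(p,T((.6176,.0637,-.1221),X)).round(0) for X in [(0,-.009,.065),(0,0,.0465),(.045,-.09,.089)]]); crop('w8',180,20,440,280,2.2,'c8')"
```

```text
time: 13.5
eef_pos: [0.6519, -0.0318, 0.161]
tcp_rot: [0.749, 0.663, -0.0, -0.0]
contact_force: [-0.8, -0.6, 0.3]
opening: 0.402
finger_force: 0.0
rel [ 0.2028 -0.114   0.2368] turn 0.0 yaw now -7.0
[array([249., 121.]), array([255., 108.]), array([322., 258.])]
```

View pics/c8.png

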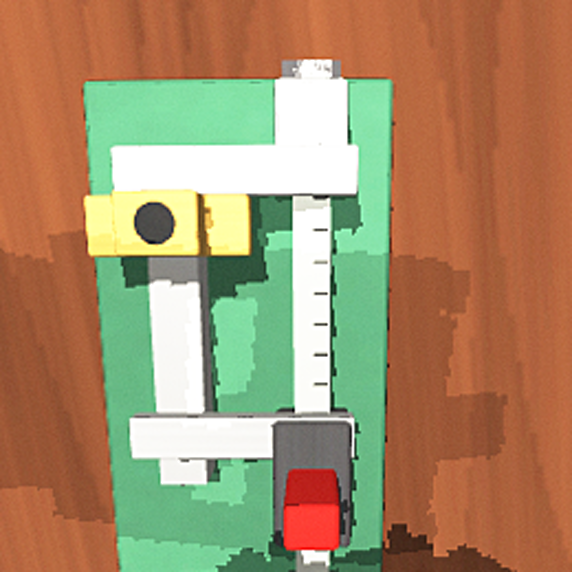

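```bash
python3 -m handwheel '[[0.2028,-0.114,0,0,0,0,-0.2],[0.2028,-0.114,0,0,0,0,-0.2],[0.2028,-0.114,0.1,0,0,0,-0.2],[0.2028,-0.114,0.18,0,0,0,-0.2],[0.2028,-0.114,0.237,0,0,0,-0.2],[0.2028,-0.114,0.237,0,0,0,-0.2],[0.2028,-0.114,0.237,0,0,0,-1],[0.2028,-0.114,0.237,0,0,0,-1],[0.2028,-0.114,0.237,0,0,0,-1],[0.2028,-0.114,0.237,0,0,0,-1]]' 50
python3 -m handwheel '[[-0.01,0,-0.1,0,0,0,-1],[-0.01,0,-0.25,0,0,0,-1],[-0.01,0,-0.4,0,0,0,-1],[-0.01,0,-0.4,0,0,0,-1],[-0.01,0,-0.4,0,0,0,-1]]'
python3 -c "
from calfit import *
rel((.483,.373,.0355),-10.6)"
```

```text
time: 14.8
eef_pos: [0.6165, 0.0541, 0.0663]
tcp_rot: [0.749, 0.663, -0.0, -0.0]
contact_force: [1.3, 0.5, 0.7]
opening: 0.266
finger_force: 51.1
time: 15.42
eef_pos: [0.615, 0.0503, 0.2249]
tcp_rot: [0.749, 0.663, -0.001, -0.001]
contact_force: [-0.4, 0.0, -3.1]
opening: 0.266
finger_force: 50.9
rel [ 0.7606 -0.4239  0.4751] turn 0.02 yaw now -7.0
```

Carry to above the tray, settle and check the tray by wrist image code.

```bash
python3 -m handwheel '[[0.7606,-0.4239,0,0,0,0.02,-1],[0.7606,-0.4239,0,0,0,0.02,-1],[0.7606,-0.4239,0,0,0,0.02,-1],[0.7606,-0.4239,0,0,0,0.02,-1],[0.7606,-0.4239,0,0,0,0.02,-1],[0.7606,-0.4239,0,0,0,0.02,-1],[0.7606,-0.4239,0,0,0,0.02,-1],[0.7606,-0.4239,0.1,0,0,0.02,-1],[0.7606,-0.4239,0.1,0,0,0.02,-1],[0.7606,-0.4239,0.1,0,0,0.02,-1]]'
python3 - <<'E'
from calfit import *
rel((.483,.373,.0355),-10.6)
im=snap('side','s2'); p=load('side0')
import cv2
def tray(im,lo,hi,reg):
    h=cv2.cvtColor(im,cv2.COLOR_RGB2HSV); m=cv2.inRange(h,lo,hi); M=np.zeros_like(m); a,b,c,d=reg; M[b:d,a:c]=m[b:d,a:c]
    c=max(cv2.findContours(M,0,2)[0],key=cv2.contourArea)
    q=cv2.approxPolyDP(cv2.convexHull(c),6,True)[:,0]; W=[at(p,x,.022)[:2].round(3).tolist() for x in q]; print(q.tolist(),W,np.mean(W,0))
i0=cv2.imread('pics/side0.png')[:,:,::-1].copy()
tray(i0,(22,120,90),(35,255,255),(200,340,340,480)); tray(i0,(100,120,60),(125,255,255),(280,130,370,200))
E
```

```text
time: 16.68
eef_pos: [0.4853, 0.3719, 0.1862]
tcp_rot: [0.77, 0.638, -0.001, -0.0]
contact_force: [0.5, 0.8, -0.7]
opening: 0.267
finger_force: 50.8
rel [ 0.0022 -0.0056  0.3768] turn -0.0004 yaw now -10.67
[[254, 358], [316, 373], [288, 457], [220, 438]] [[0.54, 0.308], [0.415, 0.331], [0.444, 0.507], [0.568, 0.483]] [0.49175 0.40725]
[[348, 147], [340, 187], [294, 183], [305, 143]] [[0.412, -0.436], [0.419, -0.25], [0.541, -0.256], [0.536, -0.445]] [ 0.477   -0.34675]
```

```bash
python3 -m handwheel '[[0.002,-0.005,0.12,0,0,0,-1],[0.002,-0.005,0.24,0,0,0,-1],[0.002,-0.005,0.32,0,0,0,-1],[0.002,-0.005,0.36,0,0,0,-1],[0.002,-0.005,0.377,0,0,0,-1],[0.002,-0.005,0.377,0,0,0,-1],[0.002,-0.005,0.377,0,0,0,-1],[0.002,-0.005,0.377,0,0,0,-0.2],[0.002,-0.005,0.377,0,0,0,-0.2],[0.002,-0.005,0.377,0,0,0,-0.2],[0.002,-0.005,0.2,0,0,0,-0.2],[0.002,-0.005,0,0,0,0,0]]'
python3 -m handwheel '[[-0.1,0,-0.1,0,0,0,0],[-0.1,0,-0.1,0,0,0,0],[-0.1,0,-0.1,0,0,0,0]]'
python3 - <<'E'
from calfit import *
snap('wrist','w9'); crop('w9',180,0,460,300,2,'c9')
p=load('w9'); print(proj(p,(.483,.373,.034)).round(0))
rel((.46,-.26,.22),-7)
snap('side','s3'); im=cv2.imread('pics/s3.png'); p=load('s3')
for n,X in(('brass',(.483,.373,.034)),('dark',(.467,-.2,.03)),('copper',(.449,.205,.03))):
    u=proj(p,X).round().astype(int); print(n,u,im[u[1]-3:u[1]+4,u[0]-3:u[0]+4].mean((0,1))[::-1].round())
E
```

```text
time: 18.23
eef_pos: [0.4827, 0.3736, 0.1614]
tcp_rot: [0.769, 0.639, -0.001, -0.0]
contact_force: [1.3, 0.5, 0.5]
opening: 0.503
finger_force: 0.0
time: 18.6
eef_pos: [0.4755, 0.3345, 0.2003]
tcp_rot: [0.77, 0.639, -0.0, -0.0]
contact_force: [-0.1, -0.3, -0.8]
opening: 0.504
finger_force: 0.0
[324. 177.]
rel [-1.4681  0.2362 -0.0504] turn -0.02 yaw now -10.6
brass [277 385] [193. 176.  93.]
dark [319 195] [85. 74. 64.]
copper [307 318] [192. 139. 106.]
```

View pics/c9.png

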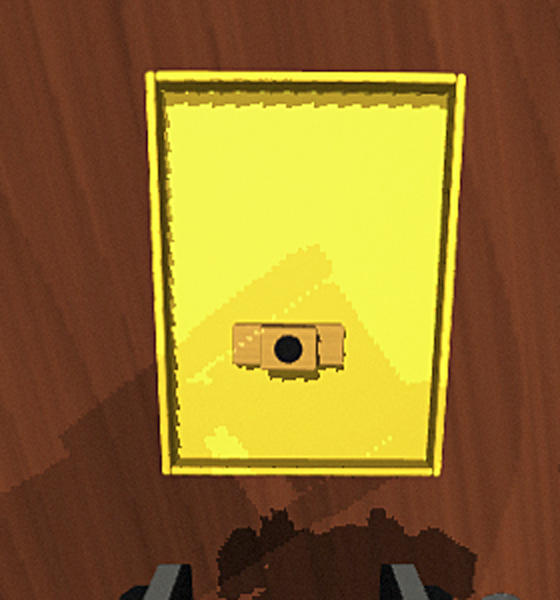

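```bash
python3 -m handwheel '[[-0.95,0.15,-0.05,0,0,-0.02,0],[-0.95,0.15,-0.05,0,0,-0.02,0],[-0.95,0.15,-0.05,0,0,-0.02,0],[-0.95,0.15,-0.05,0,0,-0.02,0],[-0.95,0.15,-0.05,0,0,-0.02,0],[-0.95,0.15,-0.05,0,0,-0.02,0],[-0.95,0.15,-0.05,0,0,-0.02,0]]' | grep -E 'eef|time'
python3 -c "
from h import *
rel((.465,-.26,.22),-7)"
```

```text
time: 19.58
eef_pos: [0.4647, -0.0526, 0.2197]
rel [-0.5143  0.0665 -0.001 ] turn -0.0015 yaw now -7.27
```

```bash
python3 -m handwheel '[[-0.5143,0.0665,0,0,0,0,0],[-0.5143,0.0665,0,0,0,0,0],[-0.5143,0.0665,0,0,0,0,0],[-0.5143,0.0665,0,0,0,0,0],[-0.5143,0.0665,0,0,0,0,0]]' | grep -E 'eef|time'
python3 - <<'E'
from h import *
snap('wrist','wA'); p=load('wA'); u=proj(p,(.467,-.202,.02)).astype(int); print(u-[80,70]); crop('wA',u[0]-80,u[1]-70,u[0]+80,u[1]+70,4.2,'cA')
E
```

```text
time: 20.2
eef_pos: [0.4664, -0.2569, 0.2196]
[236  86]
```

View pics/cA.png

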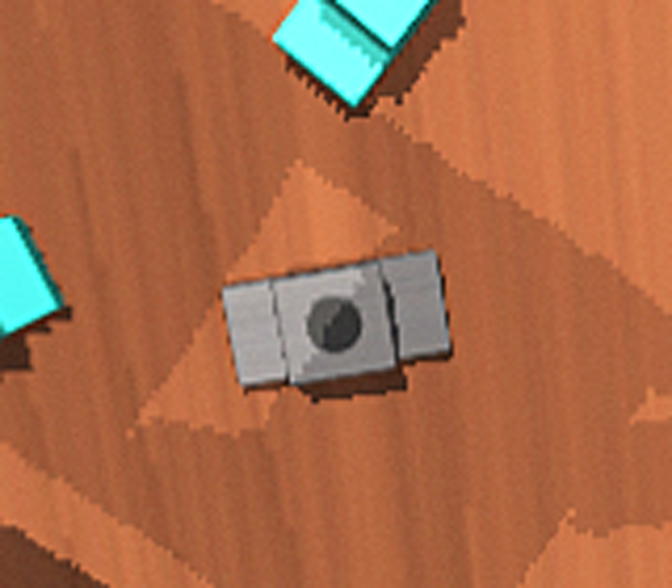

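```bash
python3 -c "
from nut import *
c,y=nut('wA',236,86,4.2,(335,325),[(434,251),(450,353),(223,288),(245,387)])
rel((*c,.031),y)"
```

```text
hole [ 0.4654 -0.2074] foot [ 0.4656 -0.2077] len 0.0482 yaw 2.4 w 0.0231
rel [ 0.1185 -0.0159  0.4722] turn -0.0522 yaw now -6.97
```

```bash
python3 -m handwheel '[[0.1185,-0.0159,0.15,0,0,-0.0522,0],[0.1185,-0.0159,0.3,0,0,-0.0522,0],[0.1185,-0.0159,0.38,0,0,-0.0522,0],[0.1185,-0.0159,0.44,0,0,-0.0522,0],[0.1185,-0.0159,0.472,0,0,-0.0522,0],[0.1185,-0.0159,0.472,0,0,-0.0522,0],[0.1185,-0.0159,0.472,0,0,-0.0522,-1],[0.1185,-0.0159,0.472,0,0,-0.0522,-1],[0.1185,-0.0159,0.472,0,0,-0.0522,-1],[0.1185,-0.0159,0.472,0,0,-0.0522,-1]]' 50
python3 -m handwheel '[[0,0,-0.12,0,0,0,-1],[0,0,-0.25,0,0,0,-1],[0,0,-0.25,0,0,0,-1]]'
python3 -c "
from calfit import *
rel(T((.6176,.0637,-.1221),(0,-.0165,.0668)),-7)"
```

```text
time: 21.5
eef_pos: [0.467, -0.2101, 0.0338]
tcp_rot: [0.692, 0.722, 0.0, 0.001]
contact_force: [0.3, 1.7, 6.4]
opening: 0.269
finger_force: 51.9
time: 21.88
eef_pos: [0.4682, -0.2114, 0.1368]
tcp_rot: [0.692, 0.722, 0.001, 0.005]
contact_force: [0.0, -0.9, -2.9]
opening: 0.263
finger_force: 51.0
rel [0.632  0.3937 0.174 ] turn 0.0522 yaw now 2.39
```

```bash
python3 -m handwheel '[[0.632,0.3937,0,0,0,0.0522,-1],[0.632,0.3937,0,0,0,0.0522,-1],[0.632,0.3937,0,0,0,0.0522,-1],[0.632,0.3937,0,0,0,0.0522,-1],[0.632,0.3937,0,0,0,0.0522,-1],[0.632,0.3937,0,0,0,0.0522,-1],[0.632,0.3937,0.05,0,0,0.0522,-1],[0.632,0.3937,0.05,0,0,0.0522,-1],[0.632,0.3937,0.05,0,0,0.0522,-1]]'
python3 - <<'E'
from calfit import *
rel(T((.6176,.0637,-.1221),(0,-.018,.069)),-7)
snap('wrist','wB'); im=cv2.imread('pics/wB.png'); p=load('wB')
# hole centre: darkest blob near expected
s=monitor.get_state(); u=proj(p,s['eef_pos']+[0,0,-.002]).astype(int); print('exp',u)
g=cv2.cvtColor(im,6)[u[1]-25:u[1]+25,u[0]-25:u[0]+25]; 
for t in (45,60,75):
    n,l,st,c=cv2.connectedComponentsWithStats((g<t).astype('uint8')); print(t,[(st[i,4],(c[i]+u-25).round(1).tolist()) for i in range(1,n) if st[i,4]>40])
cv2.imwrite('pics/cB.png',cv2.resize(im[60:360,130:510],None,fx=2,fy=2))
E
```

```text
time: 23.0
eef_pos: [0.6117, 0.0486, 0.1111]
tcp_rot: [0.75, 0.662, -0.001, -0.001]
contact_force: [-0.2, -0.8, -2.5]
opening: 0.271
finger_force: 50.9
rel [-0.0056  0.0103  0.1052] turn -0.0006 yaw now -7.1
exp [325 317]
45 [(np.int32(596), [322.6, 308.5])]
60 [(np.int32(1443), [324.7, 315.8])]
75 [(np.int32(1478), [324.7, 316.0])]
```

```bash
python3 -m handwheel '[[-0.0095,0.0103,0.04,0,0,0,-1],[-0.0095,0.0103,0.07,0,0,0,-1],[-0.0095,0.0103,0.09,0,0,0,-1],[-0.0095,0.0103,0.1,0,0,0,-1],[-0.0095,0.0103,0.105,0,0,0,-1],[-0.0095,0.0103,0.105,0,0,0,-1],[-0.0095,0.0103,0.105,0,0,0,-1]]'
```

```text
time: 23.92
eef_pos: [0.6165, 0.0454, 0.0707]
tcp_rot: [0.749, 0.663, 0.0, 0.0]
contact_force: [-0.6, 0.0, -1.2]
opening: 0.264
finger_force: 50.9
```

```bash
python3 -m handwheel '[[0,0,0.0025,0,0,0,-1],[0,0,0.0025,0,0,0,-1]]' | grep -E 'eef|cont'
python3 -m handwheel '[[0,0,0.0025,0,0,0,-1],[0,0,0.0025,0,0,0,-1]]' | grep -E 'eef|cont'
python3 -m handwheel '[[0,0,0.0025,0,0,0,-1],[0,0,0.0025,0,0,0,-1]]' | grep -E 'eef|cont'
```

```text
eef_pos: [0.6162, 0.0454, 0.0693]
contact_force: [-0.1, 0.6, -2.6]
eef_pos: [0.6164, 0.0454, 0.0688]
contact_force: [-1.4, -0.5, 2.4]
eef_pos: [0.6164, 0.0454, 0.0688]
contact_force: [-3.6, -0.2, 7.7]
```

```bash
python3 -m handwheel '[[0,0,-0.0025,0,0,0,-1],[0,0,-0.0025,0,0,0,-0.2],[0,0,-0.0025,0,0,0,-0.2],[0,0,-0.0025,0,0,0,-0.2],[0,0,-0.1,0,0,0,-0.2],[0,0,-0.2,0,0,0,0],[0,0,-0.2,0,0,0,0],[0,0,-0.2,0,0,0,0]]'
python3 - <<'E'
from calfit import *
Q=(.6176,.0637,-.1221)
snap('wrist','wC'); im=cv2.imread('pics/wC.png'); p=load('wC')
rel(T(Q,(.045,-.0885,.080)),-7)
u=proj(p,T(Q,(0,-.0165,.065))).astype(int); print('exp',u)
g=cv2.cvtColor(im,6)[u[1]-30:u[1]+30,u[0]-30:u[0]+30]
for t in (45,60,75):
    n,l,st,c=cv2.connectedComponentsWithStats((g<t).astype('uint8'))
    for i in range(1,n):
        if st[i,4]>40: v=c[i]+u-30; w=at(p,v,.065); dx=w[:2]-Q[:2]; cc,s=np.cos(Q[2]),np.sin(Q[2]); print(t,st[i].tolist(),v.round(1),(np.array([[cc,s],[-s,cc]])@dx).round(4))
E
```

```text
time: 25.68
eef_pos: [0.6158, 0.0454, 0.1466]
tcp_rot: [0.749, 0.663, -0.0, -0.0]
contact_force: [0.2, 0.1, -0.7]
opening: 0.501
finger_force: 0.0
rel [-0.1752  0.1132  0.1637] turn -0.0 yaw now -7.0
exp [322 250]
45 [23, 21, 18, 17, 248] [323.7 249. ] [ 0.0005 -0.0154]
60 [0, 0, 60, 5, 171] [321.  222.8] [-0.0011  0.0018]
60 [14, 6, 39, 10, 186] [324.9 228.9] [ 0.0013 -0.0022]
60 [23, 21, 18, 17, 252] [323.6 249.1] [ 0.0005 -0.0155]
75 [0, 0, 60, 16, 452] [324.  225.8] [ 0.0007 -0.0001]
75 [23, 21, 19, 18, 266] [323.6 249.1] [ 0.0005 -0.0155]
75 [0, 40, 19, 20, 242] [302.8 271.8] [-0.013 -0.031]
75 [41, 50, 19, 10, 131] [342.5 275.8] [ 0.0128 -0.0339]
```

```bash
python3 -m handwheel '[[-0.1752,0.111,0,0,0,0,0],[-0.1752,0.111,0,0,0,0,0],[-0.1752,0.111,0.08,0,0,0,0],[-0.1752,0.111,0.1637,0,0,0,0],[-0.1752,0.111,0.1637,0,0,0,0],[-0.1752,0.111,0.1637,0,0,0,-1],[-0.1752,0.111,0.1637,0,0,0,-1],[-0.1752,0.111,0.1637,0,0,0,-1],[-0.1752,0.111,0.1637,0,0,0,-1]]' 20
python3 -m handwheel '[[0.03,0,0,0,0,0,-1],[0.06,0,0,0,0,0,-1],[0.085,0,0,0,0,0,-1],[0.095,0,0,0,0,0,-1],[0.1,0,0,0,0,0,-1],[0.1,0,0,0,0,0,-1],[0.1,0,0,0,0,0,-1]]'
python3 -c "
from calfit import *
rel(T((.6176,.0637,-.1221),(.045,-.0412,.08)),-7)"
```

```text
time: 26.85
eef_pos: [0.6516, -0.0295, 0.0832]
tcp_rot: [0.749, 0.663, -0.0, -0.0]
contact_force: [-5.9, 1.4, 4.7]
opening: 0.18
finger_force: 24.2
time: 27.72
eef_pos: [0.6564, 0.0101, 0.0831]
tcp_rot: [0.749, 0.663, -0.0, -0.0]
contact_force: [-5.7, -0.1, 3.9]
opening: 0.178
finger_force: 24.2
rel [ 0.0183 -0.      0.0079] turn 0.0001 yaw now -6.98
```

```bash
python3 -m handwheel '[[0.006,0,0,0,0,0,-1],[0.01,0,0,0,0,0,-1],[0.01,0,0,0,0,0,-1],[0.01,0,0,0,0,0,-1]]' | grep -E 'eef|cont'
python3 -m handwheel '[[0.004,0,0,0,0,0,-1],[0.008,0,0,0,0,0,-1],[0.008,0,0,0,0,0,-1],[0.008,0,0,0,0,0,-1]]'| grep -E 'eef|cont'
python3 -m handwheel '[[0,0,0,0,0,0,-1]]' | grep -E 'cont'
python3 -m handwheel '[[0,0,0,0,0,0,-1]]' | grep -E 'cont'
python3 - <<'E'
from calfit import *
Q=(.6176,.0637,-.1221)
snap('wrist','wD'); im=cv2.imread('pics/wD.png'); p=load('wD')
rel(T(Q,(.045,-.09,.08)),-7)
u=proj(p,T(Q,(0,-.012,.065))).astype(int); print('exp',u)
g=cv2.cvtColor(im,6)[u[1]-30:u[1]+30,u[0]-30:u[0]+30]
for t in (45,60):
    n,l,st,c=cv2.connectedComponentsWithStats((g<t).astype('uint8'))
    for i in range(1,n):
        if st[i,4]>100: v=c[i]+u-30; w=at(p,v,.065); dx=w[:2]-Q[:2]; cc,s=np.cos(Q[2]),np.sin(Q[2]); print(t,st[i].tolist(),v.round(1),(np.array([[cc,s],[-s,cc]])@dx).round(4))
E
```

```text
eef_pos: [0.6568, 0.0139, 0.0831]
contact_force: [-5.8, -0.6, 4.7]
eef_pos: [0.6572, 0.0167, 0.0831]
contact_force: [-6.0, -2.0, 4.3]
contact_force: [-6.1, -1.5, 4.0]
contact_force: [-6.1, -1.5, 5.3]
rel [-1.203e-01 -1.000e-04  8.000e-03] turn 0.0001 yaw now -6.98
exp [220 236]
45 [20, 22, 26, 26, 521] [222.5 240.6] [ 0.0006 -0.0138]
60 [0, 0, 60, 24, 369] [224.9 211.2] [ 0.0028 -0.0006]
60 [19, 22, 27, 26, 548] [222.4 240.5] [ 0.0006 -0.0138]
```

```bash
python3 -m handwheel '[[0.003,0,0,0,0,0,-1],[0.003,0,0,0,0,0,-1],[0.003,0,0,0,0,0,-1]]' | grep -E 'eef|cont'
for i in 1 2 3; do python3 -m handwheel '[[0,0,0,0,0,0,-1]]' | grep -E 'cont'; done
python3 - <<'E'
from calfit import *
Q=(.6176,.0637,-.1221)
snap('wrist','wE'); im=cv2.imread('pics/wE.png'); p=load('wE')
rel(T(Q,(.045,-.09,.08)),-7)
u=np.array([220,236])
g=cv2.cvtColor(im,6)[u[1]-30:u[1]+30,u[0]-30:u[0]+30]
for t in (45,):
    n,l,st,c=cv2.connectedComponentsWithStats((g<t).astype('uint8'))
    for i in range(1,n):
        if st[i,4]>100: v=c[i]+u-30; w=at(p,v,.065); dx=w[:2]-Q[:2]; cc,s=np.cos(Q[2]),np.sin(Q[2]); print(t,st[i].tolist(),v.round(1),(np.array([[cc,s],[-s,cc]])@dx).round(4))
p7=load('w7');i7=cv2.imread('pics/w7.png'); v=np.array([140+163/2,80+321/2]); w=at(p7,v,.065); dx=w[:2]-Q[:2]; print('brass then',np.array([[cc,s],[-s,cc]])@dx)
crop('wE',140,80,500,350,2,'cE')
E
```

```text
eef_pos: [0.6573, 0.0178, 0.0831]
contact_force: [-6.1, -1.6, 5.6]
contact_force: [-5.1, -1.1, 5.1]
contact_force: [-6.4, -1.4, 3.9]
contact_force: [-6.3, -0.9, 4.1]
rel [-1.233e-01 -1.000e-04  8.000e-03] turn 0.0001 yaw now -6.98
45 [20, 23, 26, 25, 518] [222.5 240.7] [ 0.0006 -0.0127]
brass then [ 0.0001689  -0.00935801]
```

View pics/cE.png

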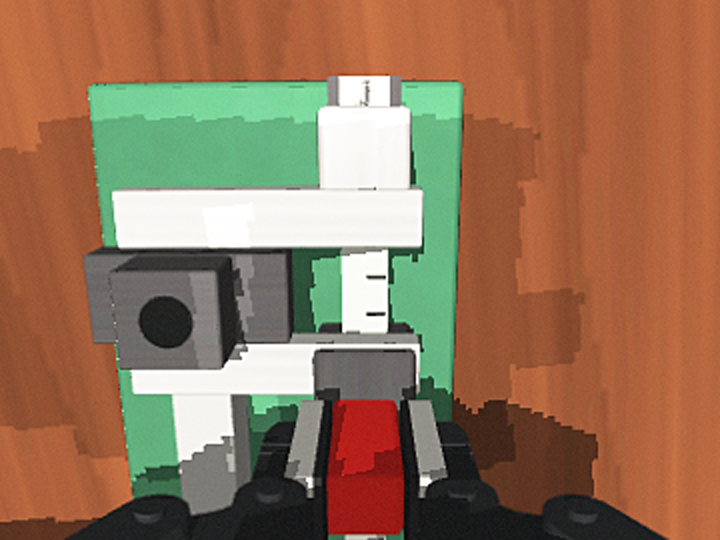

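```bash
cat > hole.py <<'E'
from calfit import *
import sys
Q=(.6176,.0637,-.1221)
def hole(n,exp,z=.065,thr=45,r=30):
    snap('wrist',n); im=cv2.imread(f'pics/{n}.png'); p=load(n); u=proj(p,T(Q,(*exp,z))).astype(int)
    g=cv2.cvtColor(im,6)[u[1]-r:u[1]+r,u[0]-r:u[0]+r]
    k,l,st,c=cv2.connectedComponentsWithStats((g<thr).astype('uint8'))
    for i in range(1,k):
        if st[i,4]>100: v=c[i]+u-r; dx=at(p,v,z)[:2]-Q[:2]; cc,s=np.cos(Q[2]),np.sin(Q[2]); print(st[i].tolist(),v.round(1),(np.array([[cc,s],[-s,cc]])@dx).round(4))
E
cat > st.py <<'E'
from calfit import *
Q=(.6176,.0637,-.1221); s=monitor.get_state(); d=np.array(s['eef_pos'][:2])-Q[:2]; c,n=np.cos(Q[2]),np.sin(Q[2])
print('tcp in caliper',(np.array([[c,n],[-n,c]])@d).round(4),'z',round(s['eef_pos'][2],4),'Fy',round(float(np.array([-n,c])@np.array(s['contact_force'])[:2]),2),'t',round(s['time'],2))
E
for i in 1 2; do python3 -c "
from hole import *"; done
python3 -m handwheel '[[0.0025,0,0,0,0,0,-1],[0.0025,0,0,0,0,0,-1],[0.0025,0,0,0,0,0,-1]]' >/dev/null; python3 st.py; python3 -c "
from hole import *
hole('wF',(0,-.012))"
python3 -m handwheel '[[0.0025,0,0,0,0,0,-1],[0.0025,0,0,0,0,0,-1],[0.0025,0,0,0,0,0,-1]]' >/dev/null; python3 st.py; python3 -c "
from hole import *
hole('wG',(0,-.012))"; python3 st.py
```

```text
tcp in caliper [ 0.045  -0.0397] z 0.0831 Fy -2.01 t 30.2
[19, 18, 26, 25, 520] [222.4 240.9] [ 0.0006 -0.0117]
tcp in caliper [ 0.045  -0.0388] z 0.0831 Fy -2.39 t 30.62
[19, 17, 26, 25, 521] [222.5 241.9] [ 0.0006 -0.0114]
tcp in caliper [ 0.045  -0.0388] z 0.0831 Fy -2.59 t 30.68
```

```bash
python3 -m handwheel '[[0.003,0,0,0,0,0,-1],[0.005,0,0,0,0,0,-1],[0.005,0,0,0,0,0,-1],[0.005,0,0,0,0,0,-1]]' >/dev/null; python3 st.py; python3 -c "
from hole import *
hole('wH',(0,-.0115))"; python3 st.py
```

```text
tcp in caliper [ 0.045  -0.0373] z 0.0831 Fy -4.28 t 31.18
[19, 18, 26, 26, 515] [222.8 245.3] [ 0.0006 -0.0114]
tcp in caliper [ 0.045  -0.0373] z 0.0831 Fy -3.92 t 31.23
```

```bash
python3 -m handwheel '[[-0.03,0,0,0,0,0,-1],[-0.07,0,0,0,0,0,-1],[-0.11,0,0,0,0,0,-1],[-0.125,0,0,0,0,0,-1],[-0.125,0,0,0,0,0,-1],[-0.125,0,0,0,0,0,0],[-0.125,0,0,0,0,0,0],[-0.125,0,0,0,0,0,0],[-0.125,0,-0.1,0,0,0,0],[-0.125,0,-0.2,0,0,0,-0.2],[-0.125,0,-0.2,0,0,0,-0.2],[-0.125,0,-0.2,0,0,0,-0.2]]'
python3 - <<'E'
from hole import *
hole('wI',(0,-.0115),r=20)
rel(T(Q,(0,-.0115,.0668)),-7)
im=cv2.imread('pics/wI.png'); p=load('wI'); m=cv2.inRange(im,(0,0,110),(70,70,255)); ys,xs=np.nonzero(m[150:330,250:400]); print('red px',len(xs), xs.min()+250,xs.max()+250,ys.min()+150,ys.max()+150)
for y in(-.085,-.089,-.093): print(y,proj(p,T(Q,(.045,y-.007,.089))).round(1),proj(p,T(Q,(.045,y+.007,.089))).round(1))
E
```

```text
time: 32.72
eef_pos: [0.6517, -0.0271, 0.1611]
tcp_rot: [0.749, 0.663, -0.0, -0.0]
contact_force: [-0.6, -0.5, -0.3]
opening: 0.403
finger_force: 0.0
rel [ 0.1861 -0.1103  0.2335] turn -0.0 yaw now -7.0
red px 937 250 382 164 326
-0.085 [323.7 267.7] [323.7 246.1]
-0.089 [323.7 273.7] [323.7 252.4]
-0.093 [323.7 279.6] [323.7 258.5]
```

```bash
python3 - <<'E'
from calfit import *
Q=(.6176,.0637,-.1221); im=cv2.imread('pics/wI.png'); p=load('wI'); u=proj(p,T(Q,(0,-.0115,.065))); print('exp hole',u.round(1))
g=cv2.cvtColor(im,6); v=u.astype(int)
for t in(45,60,80):
    k,l,st,c=cv2.connectedComponentsWithStats((g[v[1]-20:v[1]+20,v[0]-20:v[0]+20]<t).astype('uint8')); print(t,[(int(st[i,4]),(c[i]+v-20).round(1).tolist()) for i in range(1,k) if st[i,4]>30])
col=im[225:300,319:328].astype(int).mean(1); print([(225+i,*c.astype(int)) for i,c in enumerate(col) if i%4==0])
E
```

```text
exp hole [251.3 132.5]
45 []
60 [(157, [252.0, 136.2])]
80 [(245, [251.7, 133.5])]
[(225, np.int64(106), np.int64(108), np.int64(111)), (229, np.int64(106), np.int64(109), np.int64(113)), (233, np.int64(108), np.int64(110), np.int64(111)), (237, np.int64(24), np.int64(29), np.int64(190)), (241, np.int64(27), np.int64(31), np.int64(188)), (245, np.int64(26), np.int64(32), np.int64(189)), (249, np.int64(27), np.int64(32), np.int64(190)), (253, np.int64(47), np.int64(55), np.int64(255)), (257, np.int64(54), np.int64(64), np.int64(255)), (261, np.int64(54), np.int64(64), np.int64(254)), (265, np.int64(51), np.int64(61), np.int64(254)), (269, np.int64(51), np.int64(59), np.int64(254)), (273, np.int64(228), np.int64(231), np.int64(234)), (277, np.int64(134), np.int64(145), np.int64(144)), (281, np.int64(133), np.int64(143), np.int64(142)), (285, np.int64(133), np.int64(145), np.int64(144)), (289, np.int64(195), np.int64(209), np.int64(207)), (293, np.int64(192), np.int64(207), np.int64(207)), (297, np.int64(166), np.int64(177), np.int64(179))]
```

```bash
python3 -m handwheel '[[0.186,-0.1103,0,0,0,0,-0.2],[0.186,-0.1103,0,0,0,0,-0.2],[0.186,-0.1103,0.1,0,0,0,-0.2],[0.186,-0.1103,0.18,0,0,0,-0.2],[0.186,-0.1103,0.232,0,0,0,-0.2],[0.186,-0.1103,0.232,0,0,0,-0.2],[0.186,-0.1103,0.232,0,0,0,-1],[0.186,-0.1103,0.232,0,0,0,-1],[0.186,-0.1103,0.232,0,0,0,-1],[0.186,-0.1103,0.232,0,0,0,-1]]' 60
python3 -m handwheel '[[-0.01,0,-0.1,0,0,0,-1],[-0.01,0,-0.25,0,0,0,-1],[-0.01,0,-0.4,0,0,0,-1],[-0.01,0,-0.4,0,0,0,-1],[-0.01,0,-0.4,0,0,0,-1]]'
python3 -c "
from calfit import *
rel((.495,.436,.036),-10.6)"
```

```text
time: 34.02
eef_pos: [0.6173, 0.0519, 0.0689]
tcp_rot: [0.749, 0.663, -0.0, 0.0]
contact_force: [-0.1, -1.2, -2.3]
opening: 0.26
finger_force: 60.8
time: 34.65
eef_pos: [0.6161, 0.0482, 0.2281]
tcp_rot: [0.749, 0.663, -0.0, -0.001]
contact_force: [-1.5, -0.0, -3.2]
opening: 0.262
finger_force: 60.8
rel [ 0.9253 -0.418   0.481 ] turn 0.02 yaw now -7.0
```

```bash
python3 -m handwheel '[[0.9253,-0.418,0,0,0,0.02,-1],[0.9253,-0.418,0,0,0,0.02,-1],[0.9253,-0.418,0,0,0,0.02,-1],[0.9253,-0.418,0,0,0,0.02,-1],[0.9253,-0.418,0,0,0,0.02,-1],[0.9253,-0.418,0,0,0,0.02,-1],[0.9253,-0.418,0,0,0,0.02,-1],[0.9253,-0.418,0,0,0,0.02,-1],[0.9253,-0.418,0.1,0,0,0.02,-1],[0.9253,-0.418,0.1,0,0,0.02,-1],[0.9253,-0.418,0.1,0,0,0.02,-1]]'
python3 -c "
from calfit import *
rel((.495,.436,.039),-10.6)"
```

```text
time: 36.02
eef_pos: [0.4963, 0.4348, 0.1885]
tcp_rot: [0.77, 0.638, -0.001, -0.0]
contact_force: [-0.6, 0.3, -1.7]
opening: 0.26
finger_force: 60.6
rel [ 0.0028 -0.0033  0.3738] turn -0.0004 yaw now -10.67
```

```bash
python3 -m handwheel '[[0.002,-0.003,0.12,0,0,0,-1],[0.002,-0.003,0.24,0,0,0,-1],[0.002,-0.003,0.32,0,0,0,-1],[0.002,-0.003,0.36,0,0,0,-1],[0.002,-0.003,0.373,0,0,0,-1],[0.002,-0.003,0.373,0,0,0,-1],[0.002,-0.003,0.373,0,0,0,-1]]' | grep -E 'eef|cont'
python3 -m handwheel '[[0,0,0.0025,0,0,0,-1],[0,0,0.0025,0,0,0,-1]]' | grep -E 'eef|cont'
python3 -m handwheel '[[0,0,0.0025,0,0,0,-1],[0,0,0.0025,0,0,0,-1]]' | grep -E 'eef|cont'
python3 -m handwheel '[[0,0,0.0025,0,0,0,-1],[0,0,0.0025,0,0,0,-1]]' | grep -E 'eef|cont'
```

```text
eef_pos: [0.4961, 0.4375, 0.0418]
contact_force: [-0.4, -1.1, -1.7]
eef_pos: [0.4951, 0.4369, 0.0392]
contact_force: [0.7, 0.2, -0.9]
eef_pos: [0.495, 0.4369, 0.0379]
contact_force: [-0.3, -0.1, -0.5]
eef_pos: [0.4951, 0.4369, 0.0379]
contact_force: [-2.6, -1.9, 5.8]
```

```bash
python3 -m handwheel '[[0,0,-0.002,0,0,0,-0.2],[0,0,-0.002,0,0,0,-0.2],[0,0,-0.002,0,0,0,-0.2],[0,0,-0.15,0,0,0,-0.2],[0,0,-0.35,0,0,0,0],[-0.2,0,-0.4,0,0,0,0],[-0.2,0,-0.4,0,0,0,0],[-0.2,0,-0.4,0,0,0,0]]' | grep -E 'eef|ope'
python3 - <<'E'
from h import *
im=snap('wrist','wJ'); p=load('wJ'); g=cv2.cvtColor(im,7)
for X in((.483,.373,.034),(.495,.436,.034)):
    u=proj(p,X).astype(int); k,l,st,c=cv2.connectedComponentsWithStats((g[u[1]-20:u[1]+20,u[0]-20:u[0]+20]<50).astype('uint8')); print('exp',u,[(int(st[i,4]),at(p,c[i]+u-20,.034)[:2].round(4).tolist()) for i in range(1,k) if st[i,4]>30])
rel((.455,.15,.22),-7)
E
```

```text
eef_pos: [0.4808, 0.3574, 0.1982]
opening: 0.498
exp [321 204] [(135, [0.4834, 0.3749])]
exp [321 126] []
rel [-0.5227  0.0337 -0.0577] turn -0.0204 yaw now -10.67
```

```bash
python3 -m handwheel '[[-0.5227,0.0337,-0.05,0,0,-0.02,0],[-0.5227,0.0337,-0.05,0,0,-0.02,0],[-0.5227,0.0337,-0.05,0,0,-0.02,0],[-0.5227,0.0337,-0.05,0,0,-0.02,0],[-0.5227,0.0337,-0.05,0,0,-0.02,0],[-0.5227,0.0337,-0.05,0,0,-0.02,0]]' | grep -E 'eef|ope'
python3 - <<'E'
from h import *
im=cv2.imread('pics/wJ.png'); p=load('wJ'); h=cv2.cvtColor(im,40); u=proj(p,(.495,.436,.034)).astype(int)
m=((h[...,1]<90)&(h[...,2]<200)).astype('uint8'); M=m[u[1]-45:u[1]+45,u[0]-55:u[0]+55]
k,l,st,c=cv2.connectedComponentsWithStats(M); print([(st[i].tolist()) for i in range(1,k) if st[i,4]>30])
i=1+st[1:,4].argmax(); r=cv2.minAreaRect(np.argwhere(l==i)[:,::-1].astype('float32')); b=cv2.boxPoints(r)+u-[55,45]; print(r, [at(p,x,.02)[:2].round(3).tolist() for x in b])
print(im[u[1]-12:u[1]+24:3,u[0]].tolist())
# copper
im=snap('wrist','wK')[:,:,::-1].copy(); p=load('wK'); u=proj(p,(.449,.205,.02)).astype(int); print('cop exp',u)
g=cv2.cvtColor(im,6)
for y in range(u[1]-36,u[1]+36,4): print(''.join('%4d'%g[y,x] for x in range(u[0]-52,u[0]+52,4)))
h=cv2.cvtColor(im,40); print(h[u[1],u[0]-52:u[0]+52:4].tolist())
E
```

```text
eef_pos: [0.4552, 0.1511, 0.2161]
opening: 0.498
[[58, 45, 52, 28, 1402]]
((83.5, 58.5), (27.0, 51.0), 90.0) [[0.497, 0.437], [0.54, 0.429], [0.536, 0.406], [0.493, 0.415]]
[[105, 254, 253], [103, 253, 253], [101, 253, 253], [101, 253, 253], [102, 254, 253], [99, 255, 254], [80, 246, 254], [78, 246, 254], [79, 246, 254], [77, 245, 254], [78, 245, 254], [78, 245, 254]]
cop exp [309 158]
  98 106 101 102  95  94 103 107 103 109 107 101  97 102 106 113 114 113 109 106  99  98 105 109 109 110
  97 105 102 100  98  93 106 105 103 107 107 105  96 101 108 110 113 109 110 101  95 102 105 109 108 113
 102 103 101 102  98  95  95 106 109 106 106 108  98 102 113 108 118 111 109 109  96  99 108  87  87  90
 106 102 105 109  99  94  93 104 104 107 106 107 101 105 113 110 112 106  93  89  80  90  93  90  88  89
 101  99 105 104 102  95 100 100 105 101 107 109 101 103  89  86  80 110 161  84  79  85  92  89  93  86
 102 100 111 105 104  99  95 100 109  97  96  71 156 196 210 180 205 204 204  86  83  84  93  91  95  85
 101  93 107 103 105 100 115 185 209 211 206 206 203 205 207 222 206 200 200  16 
[... 877 characters left out ...]
 87  87 107 100 105  92 102 112  91  34  78  85  90  94 100  91  91  93  87  94  98  92  91
  94  88  86  86  91 109 103 107  91  97 108  93  90  86  82  92  89  96  90  91  91  82  92  95  90  91
  89  90  89  81  89  90  84  86  83  80  90  86  86  88  83  88  88  97  91  90  91  82  93  96  92  91
[[9, 168, 132], [10, 173, 124], [10, 163, 138], [9, 161, 133], [9, 173, 133], [9, 162, 123], [7, 173, 121], [13, 143, 252], [13, 142, 252], [8, 169, 229], [14, 133, 254], [3, 131, 78], [0, 12, 42], [0, 0, 40], [107, 255, 23], [16, 130, 254], [7, 188, 118], [14, 131, 254], [15, 131, 254], [16, 123, 255], [9, 174, 126], [9, 163, 133], [10, 166, 146], [10, 163, 136], [10, 163, 142], [10, 167, 130]]
```

```bash
python3 - <<'E'
from h import *
im=cv2.imread('pics/wJ.png'); p=load('wJ'); h=cv2.cvtColor(im,40); u=proj(p,(.52,.42,.02)).astype(int); print(u)
a=h[u[1]-32:u[1]+32:3,u[0]-44:u[0]+44:3]; 
for r in a: print(''.join('%4d'%(v[2] if v[1]<100 else -v[2]) for v in r))
E
```

```text
[353 140]
   3   3   3   3   3   3   3   3   3   3   3   3   3   3   3   3   3   3   3   3   3   3   3   3   3   3   3   3   3   2
   3   3   2   3   3   3   3   3   3   3   2   3   3   3   3   3   3   3   3   3   3   3   3   3   3   3   3   3   3   2
   3   3   3   3   2   3   3   3   3   3   3   3   3   3   3   3   3   3   3   3   3   3   3   3   3   3   3   2   3   1
   3   3   3   3   3   3   3   3   3   3   3   3   3   3   3   3   3   3   3   3   3   3   3   3   3   3   3   3   3   1
   3   3   3   3   3   3   3   3   3   3   3   3   2   3   3   3   3   3   3   3   3   3   3   3   3   3   3   3   3   1
   3   3   3   3   3   2   2   2   3   1   1   1   1   1   1   1   1   1   1   1   2   2   2   2   3   3   3   3   3   1
   3   3   3   3   2  58 188 142 141 129 166 107 105 106 100 104 100  98 102 101 141 135 142 142   1   3   3   3   3   1
   3   3   2   2   1  72  86  87  85  85  16 113 110 111 102 105 105 105 105 104  73  98 105 101  14   2   3   3   3   1
   3   3   3   2   2  69  80  81  81  84  14 111 103 102 100  69  98 106 102  99  68 101  99  96  23   3   3   3   3   1
 
[... 937 characters left out ...]
9   7   3   3   3   3   3  16
   3   3   3   3   3   3   3   3   3   3   1 115 111 111 113 115  28  44  47   1   2   2   2   3   3   3   3   3   2  65
   3   3   3   3   3   3   3   3   3   3   3   1   1   1   1 145   1   1   1   1   3   3   3   3   3   3   3   3   2 113
   3   3   3   3   3   3   3   3   3   3   4   3   3   3   3   3   3   4   2   3   3   3   3   3   3   3   3   3   2 128
   3   3   3   3   3   3   3   3   3   4   3   4   3   3   3   3   4   4   3   2   3   3   3   3   3   3   3   3   2 156
   3   3   3   3   3   3   3   3   3   3   3   3   3   4   3   3   4   3   3   1   3   3   3   3   3   3   3   3   1 159<stdin>:4: RuntimeWarning: overflow encountered in scalar negative
```

```bash
python3 - <<'E'
from nut import *
im=cv2.imread('pics/wK.png'); g=cv2.cvtColor(im,6); p=load('wK'); o=np.array([249,112]); G=g[112:200,249:360]
k,l,st,c=cv2.connectedComponentsWithStats((G>145).astype('uint8')); i=1+st[1:,4].argmax(); cnt=max(cv2.findContours((l==i).astype('uint8'),0,1)[0],key=cv2.contourArea)
hull=cv2.convexHull(cnt); q=cv2.approxPolyDP(hull,4,True)[:,0]+o; print(q.tolist()); r=cv2.minAreaRect(cnt); print(r,(cv2.boxPoints(r)+o).round(1).tolist())
k,l,st,c=cv2.connectedComponentsWithStats((G<70).astype('uint8')); print([(st[i,4],(c[i]+o).round(1).tolist(),at(p,c[i]+o,.03)[:2].round(4).tolist()) for i in range(1,k) if st[i,4]>60])
for z,pp in((.03,(297,160)),): pass
# fit: pose -> silhouette mask IoU
from scipy.optimize import minimize
M=np.zeros(g.shape,'uint8'); M[112:200,249:360]=(G>145); cv2.drawContours(M,[cnt+o],-1,1,-1)
def sil(x,y,a,w=.029):
    m=np.zeros(g.shape,'uint8')
    for L,z0,z1 in((.025,0,.012),(.012,.012,.03)):
        P=[]
        for sx in(-L,L):
            for sy in(-w/2,w/2):
                for z in(z0,z1): P.append(proj(p,(x+np.cos(a)*sx-np.sin(a)*sy,y+np.sin(a)*sx+np.cos(a)*sy,z)))
        cv2.fillConvexPoly(m,cv2.convexHull((np.array(P)*16).round().astype(np.int32)),1,shift=4)
    return m
f=lambda v:-( (sil(v[0]/100,v[1]/100,v[2]/10)&M).sum()/(sil(v[0]/100,v[1]/100,v[2]/10)|M).sum())
best=min((minimize(f,[44.9,20.5,a],method='Nelder-Mead',options=dict(initial_simplex=np.array([[44.9,20.5,a],[45.5,20.5,a],[44.9,21.1,a],[44.9,20.5,a+1.5]]))) for a in(-2,0,2)),key=lambda r:r.fun); v=best.x; print(best.fun,v/100,'yaw',np.degrees(v[2]/10))
rel((v[0]/100,v[1]/100,.032),np.degrees(v[2]/10))
E
```

```text
[[331, 138], [335, 168], [285, 176], [280, 147]]
((58.947994232177734, 45.96400451660156), (32.825477600097656, 52.50287628173828), 79.69515228271484) [[279.2, 146.5], [330.8, 137.1], [336.7, 169.4], [285.1, 178.8]]
[(np.int32(124), [307.0, 158.9], [0.4471, 0.2053]), (np.int32(150), [315.0, 176.3], [0.4522, 0.1891])]
-0.9158249158249159 [0.44741569 0.20578833 0.00538809] yaw 3.0871480637490483
rel [ 0.1329 -0.035   0.4605] turn -0.0556 yaw now -6.92
```

```bash
python3 -m handwheel '[[0.1329,-0.035,0.15,0,0,-0.056,0],[0.1329,-0.035,0.3,0,0,-0.056,0],[0.1329,-0.035,0.38,0,0,-0.056,0],[0.1329,-0.035,0.43,0,0,-0.056,0],[0.1329,-0.035,0.46,0,0,-0.056,0],[0.1329,-0.035,0.46,0,0,-0.056,0],[0.1329,-0.035,0.46,0,0,-0.056,-1],[0.1329,-0.035,0.46,0,0,-0.056,-1],[0.1329,-0.035,0.46,0,0,-0.056,-1],[0.1329,-0.035,0.46,0,0,-0.056,-1]]' 60
python3 -m handwheel '[[0,0,-0.12,0,0,0,-1],[0,0,-0.25,0,0,0,-1],[0,0,-0.25,0,0,0,-1],[0,0,-0.25,0,0,0,-1]]'
python3 -c "
from calfit import *
rel(T((.6176,.0637,-.1221),(0,-.0195,.1)),-7)"
```

```text
time: 40.75
eef_pos: [0.4488, 0.205, 0.0341]
tcp_rot: [0.688, 0.726, 0.001, 0.001]
contact_force: [0.2, 1.4, 5.1]
opening: 0.265
finger_force: 62.5
time: 41.25
eef_pos: [0.446, 0.2042, 0.1309]
tcp_rot: [0.688, 0.726, -0.002, -0.001]
contact_force: [-0.3, -0.3, -3.7]
opening: 0.267
finger_force: 61.6
rel [-0.4216  0.4013  0.076 ] turn 0.056 yaw now 3.07
```

```bash
python3 -m handwheel '[[-0.4216,0.4013,0,0,0,0.056,-1],[-0.4216,0.4013,0,0,0,0.056,-1],[-0.4216,0.4013,0,0,0,0.056,-1],[-0.4216,0.4013,0,0,0,0.056,-1],[-0.4216,0.4013,0.03,0,0,0.056,-1],[-0.4216,0.4013,0.03,0,0,0.056,-1],[-0.4216,0.4013,0.03,0,0,0.056,-1],[-0.4216,0.4013,0.03,0,0,0.056,-1]]'
python3 - <<'E'
from hole import *
rel(T(Q,(0,-.0195,.070)),-7)
s=monitor.get_state(); hole('wL',(0,-.019),z=s['eef_pos'][2]-.004,r=40)
E
python3 st.py
```

```text
time: 42.25
eef_pos: [0.6163, 0.0458, 0.1207]
tcp_rot: [0.749, 0.663, -0.0, -0.0]
contact_force: [-0.1, -0.3, -3.0]
opening: 0.262
finger_force: 61.4
rel [-0.004  -0.0022  0.1267] turn 0.0004 yaw now -6.92
[0, 8, 16, 72, 669] [289.6 329.8] [-0.0138 -0.0254]
[68, 8, 12, 72, 565] [354.  327.2] [ 0.0137 -0.024 ]
[28, 24, 28, 26, 552] [322.7 312.7] [ 0.0004 -0.0171]
tcp in caliper [ 0.0012 -0.018 ] z 0.1211 Fy 0.18 t 42.3
```

```bash
python3 -m handwheel '[[-0.006,-0.002,0.05,0,0,0,-1],[-0.006,-0.002,0.09,0,0,0,-1],[-0.006,-0.002,0.115,0,0,0,-1],[-0.006,-0.002,0.123,0,0,0,-1],[-0.006,-0.002,0.127,0,0,0,-1],[-0.006,-0.002,0.127,0,0,0,-1],[-0.006,-0.002,0.127,0,0,0,-1]]' | grep -E 'eef|cont'
for i in 1 2 3; do python3 -m handwheel '[[0,0,0.0025,0,0,0,-1],[0,0,0.0025,0,0,0,-1]]' | grep -E 'eef|cont'; done
```

```text
eef_pos: [0.6163, 0.0425, 0.0706]
contact_force: [-0.4, 0.0, -3.6]
eef_pos: [0.6161, 0.0426, 0.0692]
contact_force: [-0.4, -0.4, -2.7]
eef_pos: [0.6161, 0.0426, 0.0691]
contact_force: [-3.2, 0.3, 4.4]
eef_pos: [0.6162, 0.0426, 0.0691]
contact_force: [-6.0, -0.8, 10.4]
```

```bash
python3 -m handwheel '[[0,0,-0.004,0,0,0,-1],[0,0,-0.004,0,0,0,-0.2],[0,0,-0.004,0,0,0,-0.2],[0,0,-0.004,0,0,0,-0.2],[0,0,-0.1,0,0,0,-0.2],[0,0,-0.2,0,0,0,0],[0,0,-0.2,0,0,0,0],[0,0,-0.2,0,0,0,0]]' | grep -E 'eef|ope'
python3 - <<'E'
from hole import *
hole('wM',(0,-.0195),r=25,thr=50)
rel(T(Q,(.045,-.0885,.080)),-7)
E
```

```text
eef_pos: [0.6155, 0.0426, 0.1463]
opening: 0.504
[18, 19, 18, 17, 234] [323.8 252.8] [ 0.0006 -0.0207]
rel [-0.1682  0.1132  0.1631] turn -0.0 yaw now -7.0
```

```bash
python3 -m handwheel '[[-0.168,0.111,0,0,0,0,0],[-0.168,0.111,0,0,0,0,0],[-0.168,0.111,0.08,0,0,0,0],[-0.168,0.111,0.163,0,0,0,0],[-0.168,0.111,0.163,0,0,0,0],[-0.168,0.111,0.163,0,0,0,-1],[-0.168,0.111,0.163,0,0,0,-1],[-0.168,0.111,0.163,0,0,0,-1],[-0.168,0.111,0.163,0,0,0,-1]]' 20 >/dev/null; python3 st.py
python3 -m handwheel '[[0.025,0,0,0,0,0,-1],[0.05,0,0,0,0,0,-1],[0.065,0,0,0,0,0,-1],[0.075,0,0,0,0,0,-1],[0.08,0,0,0,0,0,-1],[0.085,0,0,0,0,0,-1],[0.085,0,0,0,0,0,-1],[0.085,0,0,0,0,0,-1]]' >/dev/null; python3 st.py
python3 -c "
from hole import *
hole('wN',(0,-.0175),r=35)"; python3 st.py
python3 -m handwheel '[[0.004,0,0,0,0,0,-1],[0.008,0,0,0,0,0,-1],[0.008,0,0,0,0,0,-1],[0.008,0,0,0,0,0,-1]]' >/dev/null; python3 st.py; python3 -c "
from hole import *
hole('wO',(0,-.016),r=35)"; python3 st.py
```

```text
tcp in caliper [ 0.0451 -0.0883] z 0.0832 Fy -0.09 t 46.1
tcp in caliper [ 0.045  -0.0548] z 0.0831 Fy -2.46 t 47.1
[25, 31, 26, 25, 529] [221.5 227. ] [ 0.0007 -0.0206]
tcp in caliper [ 0.045  -0.0549] z 0.0831 Fy -2.08 t 47.15
tcp in caliper [ 0.0451 -0.0521] z 0.0832 Fy -3.75 t 47.65
[25, 31, 26, 26, 525] [221.6 230.5] [ 0.0007 -0.0195]
tcp in caliper [ 0.045  -0.0522] z 0.0831 Fy -3.88 t 47.7
```

```bash
for i in 1 2 3; do python3 -m handwheel '[[0.005,0,0,0,0,0,-1],[0.005,0,0,0,0,0,-1],[0.005,0,0,0,0,0,-1]]' >/dev/null; python3 st.py; python3 -c "
from hole import *
hole('wP$i',(0,-.016),r=35)"; python3 st.py; done
```

```text
tcp in caliper [ 0.045  -0.0501] z 0.0831 Fy -3.88 t 48.08
[25, 26, 26, 26, 524] [221.6 230.3] [ 0.0007 -0.0174]
tcp in caliper [ 0.045  -0.0501] z 0.0831 Fy -3.19 t 48.12
tcp in caliper [ 0.045  -0.0481] z 0.0831 Fy -3.28 t 48.5
[24, 22, 26, 26, 521] [221.6 230.4] [ 0.0007 -0.0154]
tcp in caliper [ 0.045  -0.0481] z 0.0832 Fy -3.77 t 48.55
tcp in caliper [ 0.045  -0.0463] z 0.0831 Fy -3.11 t 48.92
[24, 20, 27, 25, 520] [221.8 232.2] [ 0.0007 -0.0144]
tcp in caliper [ 0.045  -0.0463] z 0.0832 Fy -4.0 t 48.98
```

```bash
python3 -m handwheel '[[0.005,0,0,0,0,0,-1],[0.005,0,0,0,0,0,-1],[0.005,0,0,0,0,0,-1],[0.005,0,0,0,0,0,-1]]' >/dev/null; python3 st.py; python3 -c "
from hole import *
hole('wQ',(0,-.016),r=35)"; python3 st.py
python3 -m handwheel '[[-0.03,0,0,0,0,0,-1],[-0.06,0,0,0,0,0,-1],[-0.085,0,0,0,0,0,-1],[-0.1,0,0,0,0,0,-1],[-0.1,0,0,0,0,0,-1],[-0.1,0,0,0,0,0,0],[-0.1,0,0,0,0,0,0],[-0.1,0,0,0,0,0,0],[-0.1,0,-0.1,0,0,0,0],[-0.1,0,-0.2,0,0,0,-0.2],[-0.1,0,-0.2,0,0,0,-0.2],[-0.1,0,-0.2,0,0,0,-0.2]]' | grep -E 'eef|ope'
python3 - <<'E'
from hole import *
hole('wR',(0,-.0145),r=25,thr=55)
rel(T(Q,(0,-.0145,.0685)),-7)
E
```

```text
tcp in caliper [ 0.045  -0.0448] z 0.0831 Fy -4.89 t 49.48
[25, 20, 26, 26, 518] [222.2 235.6] [ 0.0007 -0.0145]
tcp in caliper [ 0.045  -0.0448] z 0.0832 Fy -4.45 t 49.52
eef_pos: [0.652, -0.0243, 0.1611]
opening: 0.402
[19, 16, 17, 19, 248] [252.9 142.2] [ 0.0007 -0.0145]
rel [ 0.1715 -0.1103  0.2293] turn -0.0 yaw now -7.01
```

```bash
python3 -m handwheel '[[0.1715,-0.1105,0,0,0,0,-0.2],[0.1715,-0.1105,0,0,0,0,-0.2],[0.1715,-0.1105,0.1,0,0,0,-0.2],[0.1715,-0.1105,0.18,0,0,0,-0.2],[0.1715,-0.1105,0.229,0,0,0,-0.2],[0.1715,-0.1105,0.229,0,0,0,-0.2],[0.1715,-0.1105,0.229,0,0,0,-1],[0.1715,-0.1105,0.229,0,0,0,-1],[0.1715,-0.1105,0.229,0,0,0,-1],[0.1715,-0.1105,0.229,0,0,0,-1]]' 60
python3 -m handwheel '[[-0.01,0,-0.1,0,0,0,-1],[-0.01,0,-0.25,0,0,0,-1],[-0.01,0,-0.4,0,0,0,-1],[-0.01,0,-0.4,0,0,0,-1],[-0.01,0,-0.4,0,0,0,-1]]'
python3 -c "
from calfit import *
rel((.475,-.345,.04),-4)"
```

```text
time: 52.32
eef_pos: [0.6171, 0.0489, 0.0707]
tcp_rot: [0.749, 0.663, 0.0, 0.0]
contact_force: [-1.0, -1.1, 0.1]
opening: 0.261
finger_force: 61.5
time: 52.95
eef_pos: [0.6154, 0.0453, 0.2287]
tcp_rot: [0.749, 0.663, -0.001, -0.001]
contact_force: [-0.8, -0.1, -4.2]
opening: 0.263
finger_force: 61.3
rel [-1.0114 -0.2282  0.4722] turn -0.0167 yaw now -7.0
```

```bash
python3 -m handwheel '[[-0.98,-0.2282,0,0,0,-0.0167,-1],[-0.98,-0.2282,0,0,0,-0.0167,-1],[-0.98,-0.2282,0,0,0,-0.0167,-1],[-0.98,-0.2282,0,0,0,-0.0167,-1],[-0.98,-0.2282,0,0,0,-0.0167,-1],[-0.98,-0.2282,0,0,0,-0.0167,-1],[-0.98,-0.2282,0,0,0,-0.0167,-1],[-0.98,-0.2282,0,0,0,-0.0167,-1],[-0.98,-0.2282,0.1,0,0,-0.0167,-1],[-0.98,-0.2282,0.1,0,0,-0.0167,-1],[-0.98,-0.2282,0.1,0,0,-0.0167,-1]]'
python3 - <<'E'
from h import *
rel((.475,-.345,.042),-4)
im=snap('wrist','wS'); p=load('wS'); h=cv2.cvtColor(im,cv2.COLOR_RGB2HSV); m=cv2.inRange(h,(100,150,50),(125,255,255))
c=max(cv2.findContours(m,0,2)[0],key=cv2.contourArea); q=cv2.approxPolyDP(cv2.convexHull(c),8,True)[:,0]; print([(x.tolist(),at(p,x,.022)[:2].round(3).tolist()) for x in q])
E
```

```text
time: 54.32
eef_pos: [0.4782, -0.3318, 0.1897]
tcp_rot: [0.731, 0.682, 0.0, -0.001]
contact_force: [-0.2, 0.4, -3.1]
opening: 0.261
finger_force: 61.1
rel [-0.034  -0.0053  0.3692] turn 0.0004 yaw now -3.93
[([403, 164], [0.549, -0.287]), ([393, 320], [0.539, -0.435]), ([260, 307], [0.412, -0.412]), ([252, 164], [0.421, -0.278])]
```

```bash
python3 -m handwheel '[[-0.05,0,0.1,0,0,0,-1],[-0.05,0,0.22,0,0,0,-1],[-0.05,0,0.32,0,0,0,-1],[-0.05,0,0.355,0,0,0,-1],[-0.05,0,0.369,0,0,0,-1],[-0.05,0,0.369,0,0,0,-1],[-0.05,0,0.369,0,0,0,-1]]' | grep -E 'eef|cont|ope'
for i in 1 2 3; do python3 -m handwheel '[[0,0,0.0025,0,0,0,-1],[0,0,0.0025,0,0,0,-1]]' | grep -E 'eef|cont'; done
```

```text
eef_pos: [0.4777, -0.3538, 0.0446]
contact_force: [-0.4, -0.6, -3.4]
opening: 0.262
eef_pos: [0.4767, -0.3529, 0.042]
contact_force: [0.1, -0.2, -3.4]
eef_pos: [0.4765, -0.3527, 0.0404]
contact_force: [-0.1, 0.2, -3.2]
eef_pos: [0.4767, -0.3528, 0.0398]
contact_force: [-0.9, 0.7, -1.0]
```

Touching down; release, rise, and check.

```bash
python3 -m handwheel '[[0,0,0.001,0,0,0,-1],[0,0,0.001,0,0,0,-0.2],[0,0,0.001,0,0,0,-0.2],[0,0,0.001,0,0,0,-0.2],[0,0,-0.15,0,0,0,-0.2],[0,0,-0.35,0,0,0,0],[0,0,-0.4,0,0,0,0],[0,0,-0.4,0,0,0,0]]' | grep -E 'eef|ope|cont'
python3 - <<'E'
from calfit import *
im=snap('wrist','wT'); p=load('wT'); g=cv2.cvtColor(im,7); u=proj(p,(.4767,-.3528,.034)).astype(int); print(u)
k,l,st,c=cv2.connectedComponentsWithStats((g[u[1]-40:u[1]+30,u[0]-40:u[0]+40]<50).astype('uint8')); print([(st[i].tolist(),at(p,c[i]+u-[40,40],.034)[:2].round(4).tolist()) for i in range(1,k) if st[i,4]>50])
Q=(.6176,.0637,-.1221); rel(T(Q,(.045,-.0825,.16)),-7)
im=snap('side','s9'); p=load('s9'); h=cv2.cvtColor(im,cv2.COLOR_RGB2HSV)
for n,X in(('dark',(.467,-.2,.02)),('copper',(.449,.205,.02)),('brass t',(.483,.373,.034)),('dark t',(.52,.42,.034)),('cop t',(.4767,-.3528,.034))): v=proj(p,X).astype(int); print(n,v,im[v[1]-2:v[1]+6,v[0]-2:v[0]+3].mean((0,1)).round())
E
```

```text
eef_pos: [0.4784, -0.3546, 0.2046]
contact_force: [0.4, -0.3, -0.5]
opening: 0.504
[319 217]
[([34, 35, 13, 12, 117], [0.4761, -0.3529])]
rel [0.8531 0.3787 0.1024] turn 0.0167 yaw now -3.99
dark [319 198] [142.  92.  70.]
copper [306 321] [156. 102.  72.]
brass t [277 384] [178. 168.  94.]
dark t [252 405] [130. 122.  89.]
cop t [321 159] [192. 129. 109.]
```

```bash
python3 -m handwheel '[[0.847,0.378,0,0,0,0.0167,0],[0.847,0.378,0,0,0,0.0167,0],[0.847,0.378,0,0,0,0.0167,0],[0.847,0.378,0,0,0,0.0167,0],[0.847,0.378,0,0,0,0.0167,0],[0.847,0.378,0,0,0,0.0167,0],[0.847,0.378,0,0,0,0.0167,0],[0.847,0.378,0.1,0,0,0.0167,0],[0.847,0.378,0.1,0,0,0.0167,0],[0.847,0.378,0.1,0,0,0.0167,0]]' | grep -E 'eef|ope|time'
python3 - <<'E'
from calfit import *
im=snap('wrist','wU')[:,:,::-1]; p=load('wU'); Q=(.6176,.0637,-.1221)
for y in(-.080,-.085,-.09): print(y,proj(p,T(Q,(.045,y-.007,.089))).round(1),proj(p,T(Q,(.045,y+.007,.089))).round(1))
x=int(proj(p,T(Q,(.045,-.085,.089)))[0]); col=im[:,x-4:x+5].astype(int).mean(1); print(x,[i for i in range(200,320) if col[i,2]>225 and col[i,0]<90][::60], [i for i in range(200,330) if col[i,2]>225 and col[i,0]<90][-1:])
rel(T(Q,(.045,-.085,.08)),-7)
E
python3 st.py
```

```text
time: 58.35
eef_pos: [0.6506, -0.0261, 0.159]
opening: 0.501
-0.08 [325.8 262.6] [325.9 240.6]
-0.085 [325.8 270.2] [325.9 248.5]
-0.09 [325.8 277.8] [325.9 256.4]
325 [246] [266]
rel [2.000e-04 1.300e-03 2.007e-01] turn -0.0003 yaw now -7.06
tcp in caliper [ 0.0444 -0.0851] z 0.1603 Fy -0.19 t 58.4
```

```bash
python3 -m handwheel '[[0.005,0.001,0.1,0,0,0,0],[0.005,0.001,0.2,0,0,0,0],[0.005,0.001,0.2,0,0,0,0],[0.005,0.001,0.2,0,0,0,-1],[0.005,0.001,0.2,0,0,0,-1],[0.005,0.001,0.2,0,0,0,-1],[0.005,0.001,0.2,0,0,0,-1]]' 20 >/dev/null; python3 st.py
python3 -m handwheel '[[0.03,0,0,0,0,0,-1],[0.06,0,0,0,0,0,-1],[0.09,0,0,0,0,0,-1],[0.12,0,0,0,0,0,-1],[0.14,0,0,0,0,0,-1],[0.148,0,0,0,0,0,-1],[0.148,0,0,0,0,0,-1],[0.148,0,0,0,0,0,-1]]' >/dev/null; python3 st.py
for i in 1 2 3; do python3 -m handwheel '[[0.005,0,0,0,0,0,-1],[0.005,0,0,0,0,0,-1],[0.005,0,0,0,0,0,-1]]' >/dev/null; python3 st.py; done
```

```text
tcp in caliper [ 0.045  -0.0824] z 0.0827 Fy -1.03 t 59.27
tcp in caliper [ 0.0449 -0.023 ] z 0.0827 Fy -0.92 t 60.27
tcp in caliper [ 0.0449 -0.0212] z 0.0827 Fy -0.37 t 60.65
tcp in caliper [ 0.0449 -0.0196] z 0.0827 Fy -1.75 t 61.02
tcp in caliper [ 0.0449 -0.018 ] z 0.0827 Fy -3.37 t 61.4
```

```bash
python3 -m handwheel '[[0.001,0,0,0,0,0,-1],[0.001,0,0,0,0,0,0],[0.001,0,0,0,0,0,0],[0.001,0,0,0,0,0,0],[0,0,-0.15,0,0,0,0],[0,0,-0.3,0,0,0,0],[0,0,-0.3,0,0,0,0],[0,0,-0.3,0,0,0,0]]' | grep -E 'eef|ope|cont'
python3 - <<'E'
from calfit import *
im=snap('wrist','wV')[:,:,::-1]; p=load('wV'); Q=(.6176,.0637,-.1221); g=cv2.cvtColor(im.copy(),6)
for X in[(0.012,.01,.0465),(0.012,0,.0465),(0.012,-.01,.0465),(.045,-.023,.089)]: print(X,proj(p,T(Q,X)).round(1))
u=proj(p,T(Q,(.015,0,.0465))).astype(int); print(g[u[1]-18:u[1]+19,u[0]-2:u[0]+3].mean(1).astype(int).tolist())
x,y=proj(p,T(Q,(.045,-.023,.089))).astype(int); col=im[:,x-3:x+4].astype(int).mean(1); L=[i for i in range(y-40,y+60) if col[i,2]>225 and col[i,0]<90]; print(y,L[:1],L[-1:],[at(p,(x,v),.089)[1].round(4) for v in (L[0],L[-1])],T(Q,(.045,-.023,.089)))
# bystanders and nuts vs. start
a=cv2.imread('pics/side0.png'); b=snap('side','s10')[:,:,::-1]
for n,(x0,y0,x1,y1) in dict(bottle=(190,305,230,365),jar=(245,155,275,192),bearing=(240,313,264,335),teal=(298,208,322,228),teal2=(344,195,368,215)).items(): print(n,np.abs(a[y0:y1,x0:x1].astype(int)-b[y0:y1,x0:x1]).mean().round(1))
p=load('s10'); h=cv2.cvtColor(b.copy(),40)
for n,X in(('brass t',(.483,.373,.034)),('dark t',(.52,.42,.034)),('cop t',(.4767,-.3528,.034))): v=proj(p,X).astype(int); print(n,v,b[v[1]-2:v[1]+6,v[0]-2:v[0]+3].mean((0,1)).round()[::-1])
E
```

```text
eef_pos: [0.6595, 0.0414, 0.1993]
contact_force: [-0.1, -0.1, -0.7]
opening: 0.5
(0.012, 0.01, 0.0465) [283.8 193.5]
(0.012, 0, 0.0465) [284.2 205.5]
(0.012, -0.01, 0.0465) [284.6 217.3]
(0.045, -0.023, 0.089) [324.3 248.1]
[153, 130, 255, 255, 255, 255, 255, 255, 255, 255, 255, 255, 255, 255, 255, 255, 254, 255, 189, 250, 252, 248, 248, 251, 251, 251, 249, 249, 249, 250, 250, 249, 250, 252, 255, 185, 123]
248 [239] [255] [np.float64(0.0423), np.float64(0.0302)] [0.65946365 0.03539038 0.089     ]
bottle 1.4
jar 1.4
bearing 1.3
teal 13.8
teal2 11.0
brass t [277 384] [180. 170.  96.]
dark t [252 405] [134. 125.  91.]
cop t [321 159] [210. 159. 141.]
```

```bash
python3 -c "
from plant import ctrl
print(ctrl.sign_off())"
```

```text
the job is handed in; nothing more can be done
None
```

I gauged nut18, nut23 and nut29 in that order (nut35 was absent), stood the first two in the yellow tray and nut29 in the blue one, then shut the empty caliper and handed the job in. Nut23 sat about 3 cm from where I released it when I checked, probably the random knock, but it was still upright in its tray.

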